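Pile two blanks in the drill guide and hold the guide at its mark

TASK

Stack the two loose wooden blanks squarely on the metal pedestal of the drill fixture, in either order, edges flush with the pedestal, and let go of them while the spring slide is still parked. Then pull the slide by its upright handle until its pointer lines up with the line on the index block, and finish while still holding it there against the spring, so that a colleague can drill through the guide. Leave the tape ring, the screwdriver and the vinyl roll where they are.

Things in the scene. Friction and masses are not known exactly. Their poses are not given: they have to be found in the camera images.
- blank_a_centre (a point): centre (half-way up) of a loose flat wooden blank lying on the table, 50 (its x) x 80 (its y) x 12 mm (z, up), 35 to 70 g; the two blanks are alike, and a half turn changes nothing
- blank_b_centre (a point): centre (half-way up) of the other loose blank, the same 50 x 80 x 12 mm
- pedestal_top (a point): centre of the top of the fixed aluminium pedestal, 50 (x) x 80 (y) mm like the blanks, 24 mm above the table and 12 mm above the fixture's plywood base board (240 x 210 x 12 mm). Its axes are the fixture's: z up, x along the slide, away from the pull. The first blank's centre ends 6 mm above this point, the second's 18 mm above
- bush (a point): underside centre of the slide's drill bush, a steel ring 26 mm across on a 20 mm wide arm, 57 to 75 mm above the table; parked, 95 mm to +x of the pedestal's centre. Pulled out, it passes 9 mm above the pile of two
- handle (a point): grip point on the centre line of the slide's upright black handle, a bar 14 (x) x 36 (y) mm from 40 to 100 mm above the table; this point is 80 mm above the table. Parked, it lies 95 mm to +x and 115 mm to +y of the pedestal's centre in the fixture's axes; pulled along the fixture's -x (roughly towards the robot). It can be pinched from above, its top 25 mm clear all round
- pointer (a point): tip of the slide's dark pointer, 3 mm wide, on the carriage's +y side, 32 mm above the table; same axes as the fixture and at the same x as the handle
- mark_line (a point): top of the dark line, 2 mm wide, on the inner face of the aluminium index block (22 x 8 x 20 mm) fixed beside the slide; same axes as the fixture. The pointer is at the mark when both have the same x in these axes
- slide (a joint): pull of the spring slide in m: 0 parked, growing as it is pulled along the fixture's -x, stop at 0.135; the mark lies between 0.075 and 0.11. The spring pulls back with 2 N when parked and 70 N/m more (about 10 N at 0.11); let go, it runs back to 0
- tape: bystander: ring of tape lying flat, outer diameter 90 mm, 24 mm high, origin at the centre of its underside
- screwdriver: bystander: screwdriver lying on the table
- roll: bystander: vinyl roll standing upright, 80 mm diameter, 200 mm tall, origin at the centre of its underside
There are look-alikes about, which are no part of the job. Leave any blue or turquoise look-alike of the part that bears blank_a_centre alone. Leave any green look-alike of the part that bears blank_b_centre alone.

How it is judged:
By the outcome, as a careful person would: the job done as asked, in the order asked, and still so for the second after the job is handed in, while the arm keeps its last pose, push and grip.
It also fails if it takes over 64 s, if anything falls off the work surface, if the arm or the gripper's body presses on something with over 40 N, if the wrist force passes 120 N, or if a joint passes its speed limit or range.

ROBOT

A 6-joint arm with a two-finger parallel gripper is mounted at the origin on the work surface. World frame = base frame: x ahead of the robot, y to its left, z up, the work surface at z = 0. Lengths are in mm, angles in rad, forces in N, time in s.
With the tool pointing down it reaches from about 275 to 1000 mm from the base axis. Payload 8.4 kg.
Tool frame: the origin (TCP) lies between the finger pads; the fingertips stand r.nose_length ahead of it and the grasp point (between the pads) lies 8 mm behind it (r.nose_length is the distance from the TCP to the fingertips, in mm); y points along the fingers, x is the direction in which the jaws open and shut, and the axes are right-handed (so a half turn about y gives the same grasp; the last joint's range is limited). The gripper opens to 85 mm and grips with 20 to 120 N. Pads are 22 mm wide; open, the fingers measure 114 mm over their backs; the gripper's body (76 mm by 85 mm) begins 54 mm behind the grasp point. The pads swing forward as they close: fully open they stand 13 mm farther back than shut.
Start: joints at [-1.219, 0.353, 1.633, -0, 1.155, -0.002], TCP at [216.539, -586.292, 242.281] pointing down, gripper open.
Joint ranges: [-2.63, 2.63], [-0.92, 2.1], [0.06, 2.66], [-1.3, 4.44], [0, 2.69], [-3.02, 3.02]. Speed limits (rad/s): [2.22, 2.22, 2.79, 3.14, 3.14, 3.14].

INTERFACE

Orientations are given as [roll, pitch, yaw] about the fixed x, y, z axes, in that order (R = Rz(yaw) Ry(pitch) Rx(roll)).
In Python, from rig import r, cams, order gives the robot as it stands. The module is installed in compiled form; this text tells all that it offers.
- The arm moves only by the shell command python3 -m crank 'ROWS' [FORCE]. ROWS is JSON, a list of rows, each a list of 7 numbers: the turn, a rotation vector about the tool's x, y, z in degrees, then the shift along the tool's x, y, z in cm, then the opening, from -1 (shut) to 1 (fully open). A call has exactly 10 rows; each row shifts and turns the pose as measured when the row begins, along the tool's axes as they then stand; what a row does not reach is not made up. A row lasts 1/12 s, in which the tool goes at most 41.7 mm and 7.16 degrees, less where a joint would pass 70% of its speed; a pose out of reach is approached as far as the arm can. A call with a gripper value outside its range is refused whole. The fingers move at their own pace and stop on an object; FORCE is the grip in N (left out, the last holds). Time passes only in rows, so rows that do not move let the fingers close, or fill a call up. It gives the time, the measured TCP pose, the force and the opening at its end, in the units of the state.
- r.sense(): the state, without advancing time (a new reading comes with each control period).
- cams.grab_frame(name): name is "scene" or "side" or "wrist"; returns the picture (400x640x3 uint8, blue, green, red); there is no depth.
- cams.camera_info(name): a dict with "intrinsics" (3x3 intrinsics, pixels), "view" (4x4, takes a point from world to camera coordinates); the wrist camera has in their place "hand_eye" (4x4, takes a point from camera to tool coordinates, whose origin is the TCP and whose axes are the tool frame's). Camera axes: x right, y up, looking along -z (the intrinsics and any distortion apply to the point x, -y, -z); pixel columns grow to the right and rows downward; lengths in mm; the calibration is good to about 2 mm. A picture is of the moment at which its call begins: read the wrist's pose just before it. camera_info takes no time and is no camera call.
- order.sign_off(): hands the job in, once; it reports no verdict.
The state is a dict: "clock": time; "qpos": joint angles; "qvel": joint speeds; "joint_efforts": joint torques, N m; "eef_pos": TCP position; "tcp_rot": TCP orientation; "contact_force": force on the tool from outside, world axes, zero at the start; "wrist_torque": the same for the moment, N m; "opening": opening from 0.0 (shut) to 1.0 (fully open).
Only numpy, scipy, OpenCV 4.12 (cv2) and the standard library are available. Lean on these libraries where they do the work, as an engineer would, in place of code of your own. Each camera call takes 0.05 s, during which the arm holds its last target.

## Working session

There is one attempt and no reset: what is moved stays moved. The work goes in short steps, Python scripts to look and compute and a shell command to move; the robot and the scene stay as the last step left them, time stands still between calls to the robot, and variables do not carry over. Pictures are saved under pics/ and viewed, and the job is handed in when it is done.

```bash
mkdir -p pics; python3 - <<'E'
from rig import r,cams,order
import cv2
s=r.sense(); print(s, r.nose_length)
for n in ["scene","side","wrist"]:
    print(n,cams.camera_info(n))
    cv2.imwrite(f"pics/{n}0.png",cams.grab_frame(n))
E
```

```text
{'clock': 0.0, 'qpos': array([-1.21939376e+00,  3.53651725e-01,  1.63412190e+00, -4.55132844e-05,
        1.15522243e+00, -2.41566307e-03]), 'qvel': array([-0.00213845, -0.00032383, -0.00087947, -0.00188923,  0.00167304,
       -0.00159649]), 'joint_efforts': array([ 8.27227541e-04, -6.05242181e+01, -3.42076993e+01, -4.56308680e-05,
        9.58556804e-03,  2.46611427e-05]), 'eef_pos': array([ 216.37031463, -585.86034773,  241.56468133]), 'tcp_rot': array([-1.57083455e+00,  1.40350035e-03, -1.21695972e+00]), 'contact_force': array([ 0.31710851, -0.12795185,  0.02964371]), 'wrist_torque': array([-0.01224892, -0.01574453, -0.00102984]), 'opening': 0.9979566298613844} 11.0
scene {'intrinsics': array([[432.24636534,   0.        , 320.2568706 ],
       [  0.        , 432.24636534, 194.81007579],
       [  0.        ,   0.        ,   1.        ]]), 'view': array([[-8.40500386e-01,  5.41671215e-01,  1.23042890e-02,
         4.82192091e+02],
       [-4.46225999e-01, -7.04923651e-01,  5.51330213e-01,
         1.89300939e+02],
       [ 3.07313291e-01,  4.57902763e-01,  8.34196380e-01,
        
[... 459 characters left out ...]
      [-1.72379452e-01,  8.27162307e-01,  5.34871800e-01,
        -1.18045245e+03],
       [ 0.00000000e+00,  0.00000000e+00,  0.00000000e+00,
         1.00000000e+00]])}
wrist {'intrinsics': array([[324.01292283,   0.        , 321.97143342],
       [  0.        , 324.01292283, 196.30735793],
       [  0.        ,   0.        ,   1.        ]]), 'hand_eye': array([[ 9.99999599e-01, -5.81291126e-04, -6.80787350e-04,
         2.98993322e-01],
       [-4.72560495e-04,  3.03115718e-01, -9.52953639e-01,
        -1.32383469e+02],
       [ 7.60300841e-04,  9.52953579e-01,  3.03115322e-01,
         7.80051564e+01],
       [ 0.00000000e+00,  0.00000000e+00,  0.00000000e+00,
         1.00000000e+00]])}
```

View pics/scene0.png

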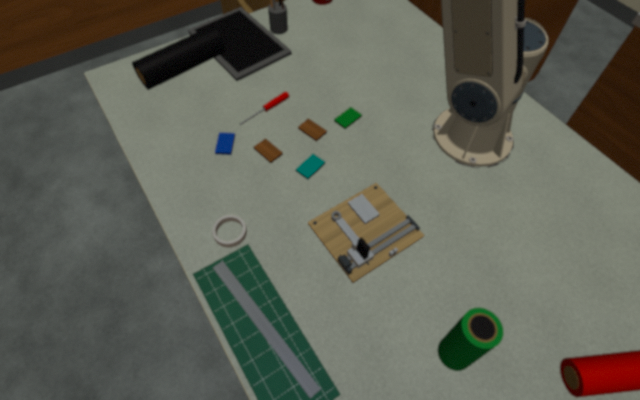

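View pics/side0.png

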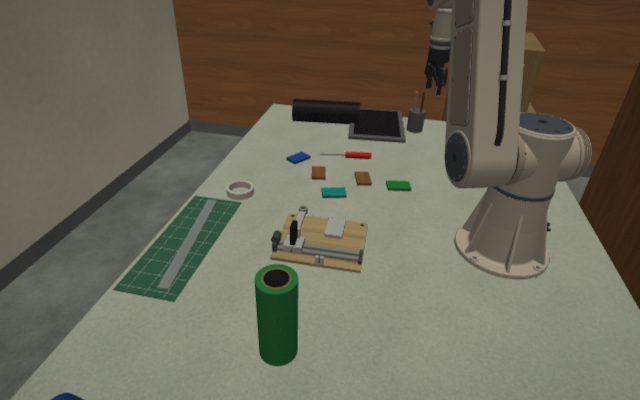

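View pics/wrist0.png

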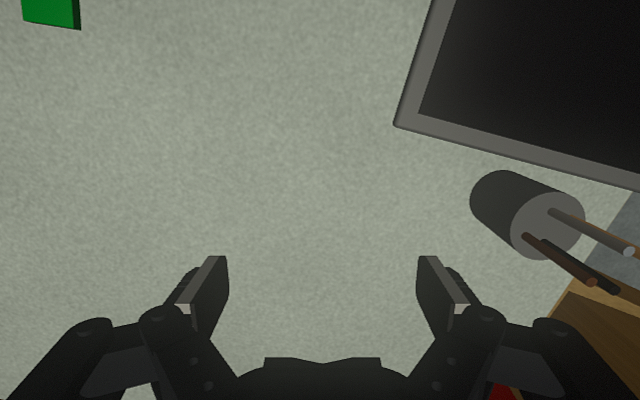

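The wooden blanks are at scene pixels (267,150) and (312,129). The blue (226,143), teal (311,166) and green (348,118) pieces are look-alikes, because only the brown ones are bare wood. I'll enlarge the picture to confirm.

```bash
cat > h.py <<'E'
import numpy as np, cv2
from scipy.spatial.transform import Rotation as R
from rig import r,cams,order
def T_tool(s=None):
    s=s or r.sense(); T=np.eye(4); T[:3,:3]=R.from_euler('xyz',s['tcp_rot']).as_matrix(); T[:3,3]=s['eef_pos']; return T
def c2w(n,T=None):
    i=cams.camera_info(n)
    return (T if T is not None else T_tool())@i['hand_eye'] if n=='wrist' else np.linalg.inv(i['view'])
def pt(n,uv,z,T=None):
    K=cams.camera_info(n)['intrinsics']; M=c2w(n,T)
    d=np.array([(uv[0]-K[0,2])/K[0,0],-(uv[1]-K[1,2])/K[1,1],-1.]); d=M[:3,:3]@d; o=M[:3,3]
    return o+d*(z-o[2])/d[2]
def proj(n,p,T=None):
    K=cams.camera_info(n)['intrinsics']; M=np.linalg.inv(c2w(n,T)); c=M[:3,:3]@np.array(p,float)+M[:3,3]
    return np.array([K[0,0]*c[0]/-c[2]+K[0,2],K[1,1]*-c[1]/-c[2]+K[1,2]])
def shot(name,crop=None,n='wrist',scale=1):
    T=T_tool(); im=cams.grab_frame(n); cv2.imwrite(f'pics/{name}_raw.png',im); np.save(f'pics/{name}.npy',T)
    if crop: im=im[crop[1]:crop[3],crop[0]:crop[2]]
    cv2.imwrite(f'pics/{name}.png',cv2.resize(im,None,fx=scale,fy=scale,interpolation=cv2.INTER_CUBIC))
E
python3 - <<'E'
from h import *
im=cv2.imread('pics/scene0.png')
a=cv2.resize(im[100:190,200:370],None,fx=4,fy=4,interpolation=cv2.INTER_CUBIC)
cv2.imwrite('pics/cropA.png',a)
cv2.imwrite('pics/cropB.png',cv2.resize(im[180:285,300:430],None,fx=5,fy=5,interpolation=cv2.INTER_CUBIC))
for nm,uv in dict(b1=(267,150),b2=(312,129),blue=(226,143),teal=(311,166),green=(348,118),drv=(277,101),drvtip=(242,123)).items(): print(nm,pt('scene',uv,12).round())
for nm,uv,z in [('ped',(363,208),24),('handtop',(363,243),100),('tape',(230,231),12)]: print(nm,pt('scene',uv,z).round())
for nm,uv,z in [('b1',(318,173),12),('b2',(363,178),12),('ped',(335,228),24),('handtop',(294,222),100),('roll top',(277,278),200)]: print(nm,pt('side',uv,z).round())
E
```

```text
b1 [ 583. -285.   12.]
b2 [ 422. -285.   12.]
blue [ 677. -377.   12.]
teal [ 502. -162.   12.]
green [ 298. -263.   12.]
drv [ 454. -451.   12.]
drvtip [ 597. -425.   12.]
ped [463.  46.  24.]
handtop [555. 161. 100.]
tape [803. -92.  12.]
b1 [ 579. -273.   12.]
b2 [ 419. -279.   12.]
ped [460.  53.  24.]
handtop [554. 156. 100.]
roll top [504. 469. 200.]
```

View pics/cropA.png

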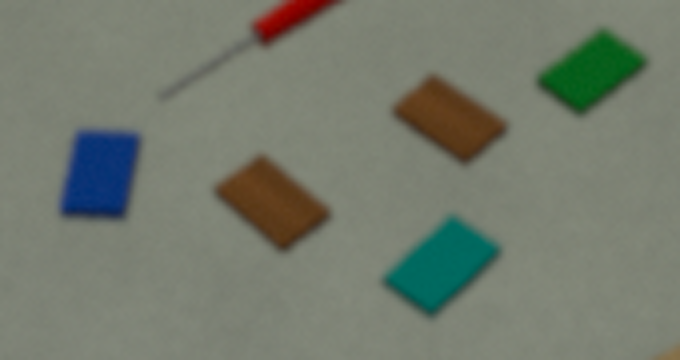

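View pics/cropB.png

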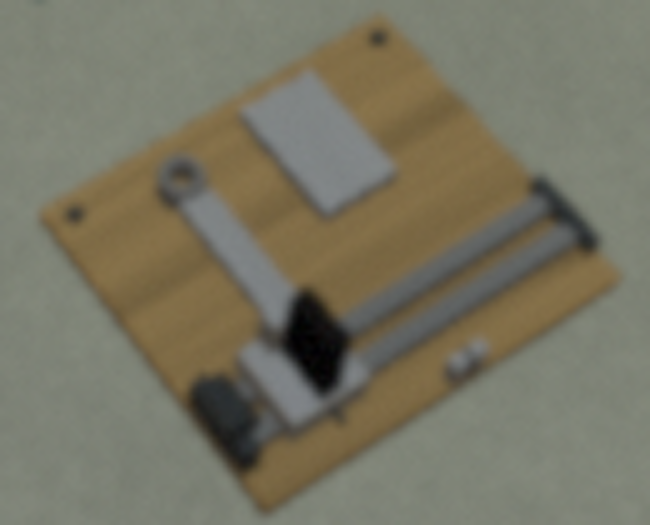

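The enlarged crop shows two brown wood blanks. The coloured ones are clearly different, so I'll leave those. Next I'll work out a move to look over the blanks.

```bash
cat >> h.py <<'E'
def plan(target,yaw_deg,n=10):
    "print rows (without opening) going from current pose to target xyz, tool down with yaw, in n rows"
    T=T_tool(); s=r.sense(); 
    Rt=R.from_euler('xyz',[-90,0,yaw_deg],degrees=True); R0=R.from_matrix(T[:3,:3])
    rv=(R0.inv()*Rt).as_rotvec()/n; d=(np.array(target)-T[:3,3])/n
    for k in range(n):
        Rk=R0*R.from_rotvec(rv*k); sh=Rk.inv().apply(d)/10
        print(np.round(np.degrees(rv),2).tolist(), np.round(sh,2).tolist())
def st():
    s=r.sense(); print(round(s['clock'],2),s['eef_pos'].round(1),np.degrees(s['tcp_rot']).round(2),'F',s['contact_force'].round(1),'op',round(s['opening'],3),'q',s['qpos'].round(2))
E
python3 - <<'E'
from h import *
c=np.array([[217,188],[262,155],[330,213],[284,249]])/4+[200,100]
p=[pt('scene',x,12) for x in c]; print(np.round(p))
c=np.array([[393,108],[432,76],[507,126],[467,161]])/4+[200,100]
p=[pt('scene',x,12) for x in c]; print(np.round(p))
plan([500,-280,240],0,10)
E
```

```text
[[ 611. -317.   12.]
 [ 566. -327.   12.]
 [ 550. -249.   12.]
 [ 596. -238.   12.]]
[[ 454. -315.   12.]
 [ 410. -328.   12.]
 [ 388. -251.   12.]
 [ 434. -237.   12.]]
[-0.0, -6.97, -0.01] [-1.89, 0.02, 3.72]
[-0.0, -6.97, -0.01] [-1.42, 0.02, 3.92]
[-0.0, -6.97, -0.01] [-0.94, 0.02, 4.07]
[-0.0, -6.97, -0.01] [-0.43, 0.02, 4.15]
[-0.0, -6.97, -0.01] [0.07, 0.02, 4.17]
[-0.0, -6.97, -0.01] [0.58, 0.02, 4.13]
[-0.0, -6.97, -0.01] [1.07, 0.02, 4.03]
[-0.0, -6.97, -0.01] [1.56, 0.02, 3.87]
[-0.0, -6.97, -0.01] [2.01, 0.02, 3.65]
[-0.0, -6.97, -0.01] [2.44, 0.02, 3.38]
```

```bash
python3 -m crank '[[0,-7,0,-1.9,0,3.7,1],[0,-7,0,-1.4,0,3.9,1],[0,-7,0,-0.9,0,4.05,1],[0,-7,0,-0.4,0,4.1,1],[0,-7,0,0.1,0,4.1,1],[0,-7,0,0.6,0,4.1,1],[0,-7,0,1.1,0,4.0,1],[0,-7,0,1.6,0,3.8,1],[0,-7,0,2.0,0,3.6,1],[0,-7,0,2.4,0,3.4,1]]' 40; python3 - <<'E'
from h import *
st(); shot('w1')
E
```

```text
clock: 0.98
eef_pos: [493.1, -278.8, 239.0]
tcp_rot: [-1.571, 0.003, 0.028]
contact_force: [0.4, -1.8, -0.7]
opening: 1.0
0.98 [ 493.1 -278.8  239. ] [-90.     0.16   1.58] F [ 0.4 -1.8 -0.7] op 1.0 q [-0.52  0.27  1.76 -0.    1.11 -0.54]
```

View pics/w1.png

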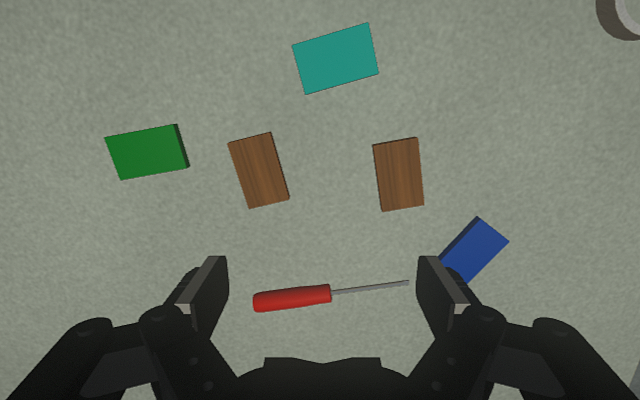

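The wood blanks are at about (258,170) and (399,174). I'll segment them, since fitting a min-area rectangle is quicker than reading corners by eye.

```bash
cat >> h.py <<'E'
def blanks(name,z=12,box=None,bias=(0,0),draw=True):
    im=cv2.imread(f'pics/{name}_raw.png'); T=np.load(f'pics/{name}.npy')
    hsv=cv2.cvtColor(im,cv2.COLOR_BGR2HSV); m=cv2.inRange(hsv,(3,90,40),(18,255,200))
    if box: k=np.zeros_like(m); k[box[1]:box[3],box[0]:box[2]]=1; m=m*k
    m=cv2.morphologyEx(m,cv2.MORPH_OPEN,np.ones((3,3)))
    cs,_=cv2.findContours(m,cv2.RETR_EXTERNAL,cv2.CHAIN_APPROX_NONE)
    for c in cs:
        if cv2.contourArea(c)<800: continue
        w=np.array([pt('wrist',q[0]+0.0,z,T)[:2] for q in c],np.float32)
        (cx,cy),(a,b),ang=cv2.minAreaRect(w)
        if a>b: a,b=b,a; ang-=90
        ang=(ang+90)%180-90
        print(f'px {c[:,0].mean(0).round()} centre {cx:.1f} {cy:.1f} size {a:.1f}x{b:.1f} yaw {ang:.2f}')
        for q in c: im[q[0][1],q[0][0]]=(255,255,0)
    cv2.imwrite(f'pics/{name}_seg.png',im)
E
python3 - <<'E'
from h import *
st(); blanks('w1')
E
```

```text
1.03 [ 497.4 -273.8  239.1] [-8.985e+01 -1.000e-02  2.230e+00] F [ 2.8  3.7 -0.8] op 0.999 q [-0.51  0.27  1.76  0.    1.11 -0.55]
px [399. 174.] centre 580.8 -288.1 size 50.0x81.0 yaw 12.05
px [259. 170.] centre 421.8 -288.3 size 50.5x80.0 yaw 15.40
```

```bash
python3 - <<'E'
from h import *
plan([421.8,-288.3,110],15.4,7)
E
```

```text
[-0.02, -1.88, 0.0] [-1.09, 1.84, -0.17]
[-0.02, -1.88, 0.0] [-1.09, 1.84, -0.13]
[-0.02, -1.88, 0.0] [-1.1, 1.84, -0.1]
[-0.02, -1.88, 0.0] [-1.1, 1.84, -0.06]
[-0.02, -1.88, 0.0] [-1.1, 1.84, -0.02]
[-0.02, -1.88, 0.0] [-1.1, 1.84, 0.01]
[-0.02, -1.88, 0.0] [-1.1, 1.84, 0.05]
```

```bash
python3 -m crank '[[0,-1.9,0,-1.1,1.85,-0.15,1],[0,-1.9,0,-1.1,1.85,-0.15,1],[0,-1.9,0,-1.1,1.85,-0.1,1],[0,-1.9,0,-1.1,1.85,-0.05,1],[0,-1.9,0,-1.1,1.85,0,1],[0,-1.9,0,-1.1,1.85,0,1],[0,-1.9,0,-1.1,1.85,0,1],[0,0,0,0,0,0,1],[0,0,0,0,0,0,1],[0,0,0,0,0,0,1]]' 40; python3 - <<'E'
from h import *
st(); shot('w2'); blanks('w2');st()
E
```

```text
clock: 1.87
eef_pos: [424.3, -284.0, 104.9]
tcp_rot: [-1.568, -0.003, 0.293]
contact_force: [1.1, -0.3, -0.2]
opening: 1.001
1.87 [ 424.3 -284.   104.9] [-89.85  -0.18  16.78] F [ 1.1 -0.3 -0.2] op 1.001 q [-0.6   0.36  1.99  0.01  0.79 -0.89]
px [510. 254.] centre 578.4 -287.8 size 55.1x83.1 yaw 12.11
px [315. 204.] centre 420.8 -287.8 size 49.4x81.5 yaw 15.47
1.92 [ 424.8 -284.3  105.4] [-89.91  -0.23  16.78] F [ 0.1 -0.8  0.2] op 1.0 q [-0.6   0.36  1.99  0.01  0.79 -0.89]
```

View pics/w2_seg.png

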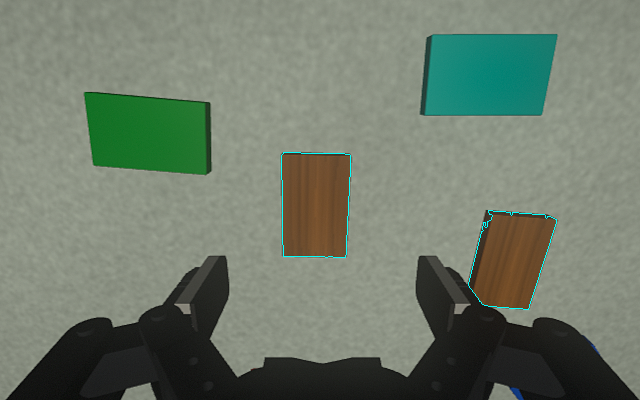

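```bash
python3 -m crank '[[0,0.6,0,-0.2,1.8,-0.1,1],[0,0.6,0,-0.2,1.8,-0.1,1],[0,0,0,0,1.8,0,1],[0,0,0,0,1.6,0,1],[0,0,0,0,0.9,0,1],[0,0,0,0,0.5,0,1],[0,0,0,0,0.3,0,1],[0,0,0,0,0.1,0,1],[0,0,0,0,0,0,1],[0,0,0,0,0,0,1]]' 40; python3 - <<'E'
from h import *
st()
E
```

```text
clock: 2.75
eef_pos: [435.0, -292.6, 24.7]
tcp_rot: [-1.586, -0.019, 0.268]
contact_force: [1.0, -0.3, -0.2]
opening: 1.002
2.75 [ 435.  -292.6   24.7] [-90.86  -1.08  15.38] F [ 1.  -0.3 -0.2] op 1.002 q [-0.6   0.5   2.01  0.01  0.6  -0.87]
```

```bash
python3 - <<'E'
from h import *
plan([421,-287.8,15],15.5,4)
E
```

```text
[0.21, -0.03, 0.27] [-0.31, 0.23, 0.21]
[0.21, -0.03, 0.27] [-0.31, 0.23, 0.21]
[0.21, -0.03, 0.27] [-0.31, 0.24, 0.21]
[0.21, -0.03, 0.27] [-0.31, 0.24, 0.21]
```

```bash
python3 -m crank '[[0.2,0,0.3,-0.3,0.2,0.2,1],[0.2,0,0.3,-0.3,0.2,0.2,1],[0.2,0,0.3,-0.3,0.2,0.2,1],[0.2,0,0.3,-0.3,0.2,0.2,1],[0,0,0,0,0,0,1],[0,0,0,0,0,0,1],[0,0,0,0,0,0,1],[0,0,0,0,0,0,1],[0,0,0,0,0,0,1],[0,0,0,0,0,0,1]]' 40; python3 - <<'E'
from h import *
st(); shot('w3'); st();plan([421,-287.8,9.5],15.5,4)
E
```

```text
clock: 3.58
eef_pos: [420.5, -288.2, 17.4]
tcp_rot: [-1.572, 0.003, 0.268]
contact_force: [0.7, 0.6, -1.6]
opening: 0.999
3.58 [ 420.5 -288.2   17.4] [-90.08   0.16  15.35] F [ 0.7  0.6 -1.6] op 0.999 q [-0.6   0.51  2.03 -0.01  0.6  -0.87]
3.63 [ 420.5 -288.2   17.4] [-90.08   0.16  15.35] F [0.3 0.3 0.4] op 0.992 q [-0.6   0.51  2.03 -0.01  0.6  -0.87]
[0.02, -0.04, -0.04] [0.01, 0.2, 0.01]
[0.02, -0.04, -0.04] [0.01, 0.2, 0.01]
[0.02, -0.04, -0.04] [0.01, 0.2, 0.01]
[0.02, -0.04, -0.04] [0.01, 0.2, 0.01]
```

View pics/w3.png

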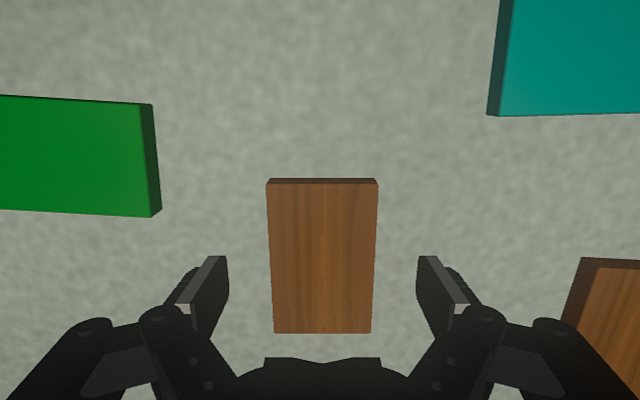

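```bash
python3 - <<'E'
from h import *
T=np.load('pics/w3.npy')
for uv in [(267,184),(378,184),(274,333),(371,333)]:
    p=pt('wrist',uv,12,T); print(np.round(T[:3,:3].T@(p-T[:3,3]),1))
E
python3 -m crank '[[0,0,0,0,0.2,0,1],[0,0,0,0,0.2,0,1],[0,0,0,0,0.2,0,1],[0,0,0,0,0.2,0,1],[0,0,0,0,0,0,1],[0,0,0,0,0,0,0.2],[0,0,0,0,0,0,-0.3],[0,0,0,0,0,0,-0.5],[0,0,0,0,0,0,-0.5],[0,0,0,0,0,0,-0.5]]' 40;
```

```text
[-23.8   5.4  39.1]
[25.1  5.3 39.2]
[-24.3   5.5 -40.7]
[ 25.8   5.4 -40.5]
clock: 4.47
eef_pos: [420.6, -288.3, 8.7]
tcp_rot: [-1.572, 0.003, 0.268]
contact_force: [0.1, 0.2, -1.5]
opening: 0.572
```

```bash
python3 -m crank '[[0,0,0,0,0,0,-1],[0,0,0,0,0,0,-1],[0,0,0,0,0,0,-1],[0,0,0,0,-0.3,0,-1],[0,0,0,0,-0.8,0,-1],[0,0,0,0,-1.6,0,-1],[0,0,0,0,-2,0,-1],[0,0,0,0,-2,0,-1],[0,0,0,0,-2,0,-1],[0,0,0,0,-1.5,0,-1]]' 40; python3 - <<'E'
from h import *
st(); shot('w4');st();plan([461,20,160],1,10)
E
```

```text
clock: 5.3
eef_pos: [418.4, -286.3, 114.0]
tcp_rot: [-1.566, 0.008, 0.268]
contact_force: [-0.2, -0.7, 0.2]
opening: 0.578
5.3 [ 418.4 -286.3  114. ] [-89.75   0.44  15.36] F [-0.2 -0.7  0.2] op 0.578 q [-0.6   0.34  1.99 -0.    0.82 -0.87]
5.35 [ 419.7 -287.3  116.5] [-89.91   0.31  15.36] F [ 1.  -0.8  2.2] op 0.573 q [-0.6   0.34  1.98 -0.    0.82 -0.87]
[-0.01, 1.44, -0.03] [1.21, -0.44, 2.85]
[-0.01, 1.44, -0.03] [1.14, -0.44, 2.88]
[-0.01, 1.44, -0.03] [1.07, -0.44, 2.91]
[-0.01, 1.44, -0.03] [0.99, -0.44, 2.94]
[-0.01, 1.44, -0.03] [0.92, -0.44, 2.96]
[-0.01, 1.44, -0.03] [0.84, -0.44, 2.98]
[-0.01, 1.44, -0.03] [0.77, -0.44, 3.0]
[-0.01, 1.44, -0.03] [0.69, -0.44, 3.02]
[-0.01, 1.44, -0.03] [0.62, -0.44, 3.04]
[-0.01, 1.44, -0.03] [0.54, -0.44, 3.05]
```

View pics/w4.png

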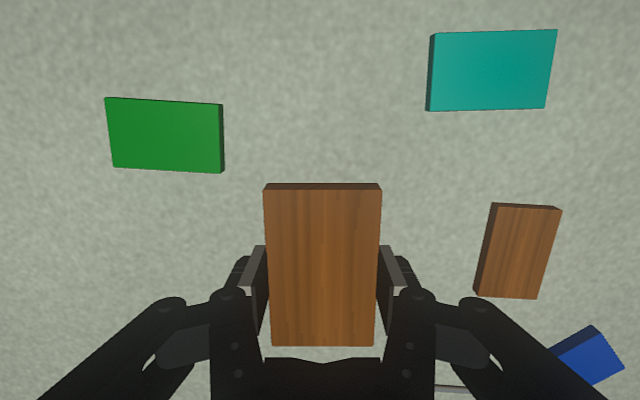

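The blank is held square, with its top face spanning (264–381, 189–346). I'll stop short of the pedestal for a clear view of it.

```bash
python3 -m crank '[[0,1.5,0,1.1,-0.4,2.5,-1],[0,1.5,0,1.1,-0.4,2.7,-1],[0,1.5,0,1.0,-0.4,2.7,-1],[0,1.5,0,0.9,-0.4,2.7,-1],[0,1.5,0,0.8,-0.4,2.7,-1],[0,1.5,0,0.7,-0.4,2.7,-1],[0,1.5,0,0.6,-0.4,2.5,-1],[0,1.5,0,0.5,-0.4,1.2,-1],[0,1.5,0,0,0,0.5,-1],[0,0,0,0,0,0,-1]]' 40; python3 - <<'E'
from h import *
st(); shot('w5');st()
E
```

```text
clock: 6.18
eef_pos: [452.1, -68.6, 154.9]
tcp_rot: [-1.575, -0.004, 0.018]
contact_force: [-0.3, -0.2, 0.1]
opening: 0.572
6.18 [452.1 -68.6 154.9] [-90.24  -0.23   1.01] F [-0.3 -0.2  0.1] op 0.572 q [-0.15  0.21  2.07 -0.    0.87 -0.17]
6.23 [452.3 -69.1 155. ] [-90.25  -0.25   1.08] F [-0.5  0.5  0.8] op 0.574 q [-0.15  0.21  2.07 -0.    0.86 -0.17]
```

View pics/w5.png

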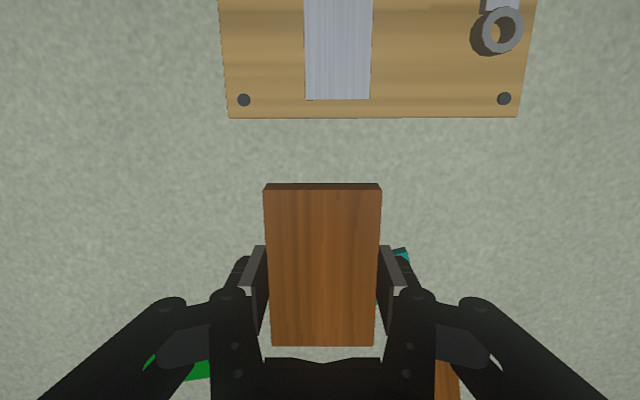

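The near edge of the pedestal is at row 100 and its far end is cut off. I'll go 50 mm further.

```bash
python3 -m crank '[[0,0,0,0.2,-0.2,1,-1],[0,0,0,0.2,-0.3,1.5,-1],[0,0,0,0.2,-0.3,1.5,-1],[0,0,0,0,0,0.6,-1],[0,0,0,0,0,0.2,-1],[0,0,0,0,0,0,-1],[0,0,0,0,0,0,-1],[0,0,0,0,0,0,-1],[0,0,0,0,0,0,-1],[0,0,0,0,0,0,-1]]' 40; python3 - <<'E'
from h import *
st(); shot('w6');st()
im=cv2.imread('pics/w6_raw.png'); cv2.imwrite('pics/w6c.png',cv2.resize(im[0:150,250:450],None,fx=4,fy=4,interpolation=cv2.INTER_CUBIC))
E
```

```text
clock: 7.07
eef_pos: [456.7, -22.0, 162.6]
tcp_rot: [-1.576, -0.003, 0.018]
contact_force: [-0.7, -0.3, -0.6]
opening: 0.573
7.07 [456.7 -22.  162.6] [-90.3   -0.16   1.05] F [-0.7 -0.3 -0.6] op 0.573 q [-0.05  0.19  2.06 -0.01  0.89 -0.06]
7.12 [456.7 -22.  162.6] [-90.3   -0.15   1.05] F [ 0.   0.1 -0.3] op 0.571 q [-0.05  0.19  2.06 -0.01  0.89 -0.06]
```

View pics/w6.png

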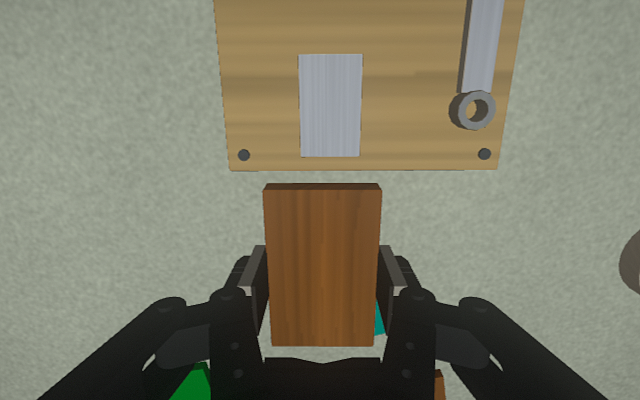

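View pics/w6c.png

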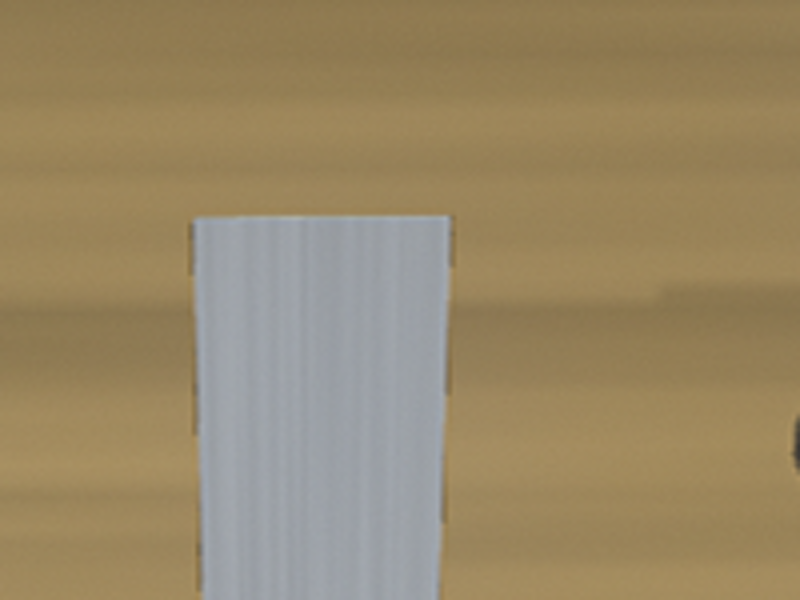

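```bash
cat >> h.py <<'E'
def rect(name,lo,hi,z,box,k=3,sub=True):
    im=cv2.imread(f'pics/{name}_raw.png'); T=np.load(f'pics/{name}.npy')
    m=cv2.inRange(cv2.cvtColor(im,cv2.COLOR_BGR2HSV),lo,hi); b=np.zeros_like(m); b[box[1]:box[3],box[0]:box[2]]=1; m=cv2.morphologyEx(m*b,cv2.MORPH_OPEN,np.ones((k,k)))
    cs,_=cv2.findContours(m,cv2.RETR_EXTERNAL,cv2.CHAIN_APPROX_NONE); c=max(cs,key=cv2.contourArea)
    w=np.array([pt('wrist',q[0]+0.0,z,T)[:2] for q in c],np.float32)
    (cx,cy),(a,b),ang=cv2.minAreaRect(w)
    if a>b: a,b=b,a; ang-=90
    ang=(ang+90)%180-90; mm=np.array([cx,cy,z])
    print(f'rect centre {cx:.2f} {cy:.2f} size {a:.1f}x{b:.1f} yaw {ang:.2f}; in tool',(T[:3,:3].T@(mm-T[:3,3])).round(2))
    for q in c: im[q[0][1],q[0][0]]=(0,0,255)
    cv2.imwrite(f'pics/{name}_rect.png',im)
    return c[:,0]
E
python3 - <<'E'
from h import *
im=cv2.imread('pics/w6_raw.png');h=cv2.cvtColor(im,cv2.COLOR_BGR2HSV);print(h[100,330],h[100,280],h[250,320])
print('ped'); c=rect('w6',(90,5,100),(130,80,255),24,(290,40,375,170)); print(c.min(0),c.max(0))
c=rect('w6',(3,90,40),(18,255,200),162.6+2,(255,188,390,350)); print(c.min(0),c.max(0))
E
```

```text
[106  17 166] [ 20 107 157] [ 15 177 124]
ped
rect centre 462.79 43.90 size 48.5x77.8 yaw 1.28; in tool [  6.9  138.26  66.51]
[299  55] [361 155]
rect centre 457.28 -23.24 size 50.8x81.8 yaw 1.04; in tool [ 0.55 -2.01 -1.24]
[263 188] [381 346]
```

View pics/w6_rect.png

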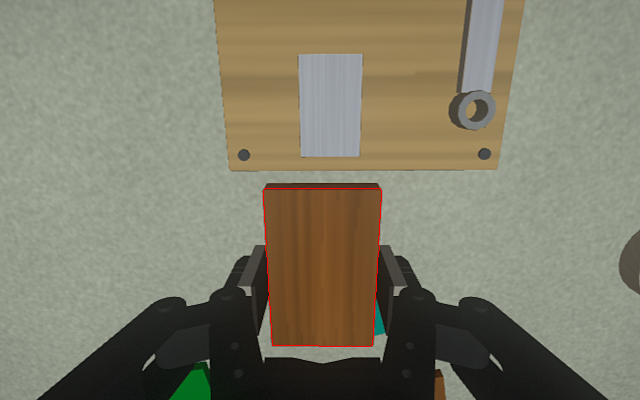

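```bash
python3 - <<'E'
from h import *
rect('w6',(3,90,40),(18,255,200),162.6+3.5,(255,188,390,350))
plan([462.4,44.5,90],1.28,5)
E
```

```text
rect centre 457.25 -22.32 size 50.2x80.8 yaw 1.04; in tool [ 0.55 -3.52 -0.33]
[0.06, -0.05, 0.03] [0.13, 1.44, 1.34]
[0.06, -0.05, 0.03] [0.14, 1.45, 1.33]
[0.06, -0.05, 0.03] [0.14, 1.45, 1.33]
[0.06, -0.05, 0.03] [0.14, 1.45, 1.33]
[0.06, -0.05, 0.03] [0.14, 1.45, 1.33]
```

```bash
python3 -m crank '[[0,0,0,0.1,1.2,1.1,-1],[0,0,0,0.2,1.6,1.5,-1],[0,0,0,0.2,1.6,1.5,-1],[0,0,0,0.2,1.4,1.4,-1],[0,0,0,0,0.8,0.7,-1],[0,0,0,0,0.3,0.2,-1],[0,0,0,0,0,0,-1],[0,0,0,0,0,0,-1],[0,0,0,0,0,0,-1],[0,0,0,0,0,0,-1]]' 40; python3 - <<'E'
from h import *
st();plan([462.4,44,50],1.28,4)
E
```

```text
clock: 7.95
eef_pos: [465.0, 40.7, 92.6]
tcp_rot: [-1.577, -0.007, 0.015]
contact_force: [0.3, 0.1, -0.3]
opening: 0.57
7.95 [465.   40.7  92.6] [-90.37  -0.39   0.85] F [ 0.3  0.1 -0.3] op 0.57 q [ 0.09  0.32  2.09 -0.01  0.72  0.08]
[0.09, -0.11, 0.1] [-0.07, 1.06, 0.09]
[0.09, -0.11, 0.1] [-0.07, 1.07, 0.09]
[0.09, -0.11, 0.1] [-0.07, 1.07, 0.09]
[0.09, -0.11, 0.1] [-0.07, 1.07, 0.09]
```

```bash
python3 -m crank '[[0.1,-0.1,0.1,-0.1,1,0.1,-1],[0.1,-0.1,0.1,-0.1,1.1,0.1,-1],[0.1,-0.1,0.1,-0.1,1.1,0.1,-1],[0.1,-0.1,0.1,0,0.8,0,-1],[0,0,0,0,0.3,0,-1],[0,0,0,0,0,0,-1],[0,0,0,0,0,0,-1],[0,0,0,0,0,0,-1],[0,0,0,0,0,0,-1],[0,0,0,0,0,0,-1]]' 40; python3 - <<'E'
from h import *
st();shot('w7');st();plan([462.4,44,34],1.28,4)
E
```

```text
clock: 8.78
eef_pos: [463.1, 42.2, 46.7]
tcp_rot: [-1.57, -0.002, 0.02]
contact_force: [-0.7, 0.5, 0.2]
opening: 0.569
8.78 [463.1  42.2  46.7] [-89.93  -0.13   1.16] F [-0.7  0.5  0.2] op 0.569 q [0.09 0.41 2.12 0.   0.62 0.07]
8.83 [463.2  42.1  46.8] [-89.93  -0.15   1.16] F [-0.4  1.  -1.2] op 0.573 q [0.09 0.41 2.12 0.   0.62 0.07]
[-0.02, -0.03, 0.04] [-0.02, 0.32, 0.05]
[-0.02, -0.03, 0.04] [-0.02, 0.32, 0.05]
[-0.02, -0.03, 0.04] [-0.02, 0.32, 0.05]
[-0.02, -0.03, 0.04] [-0.02, 0.32, 0.05]
```

View pics/w7.png

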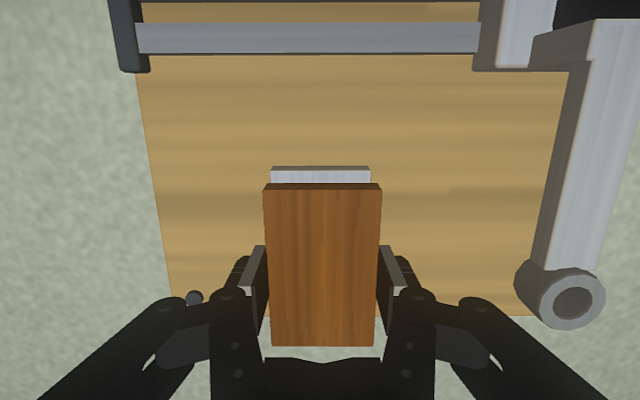

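```bash
python3 - <<'E'
from h import *
im=cv2.imread('pics/w7_raw.png'); cv2.imwrite('pics/w7c.png',cv2.resize(im[155:205,250:395],None,fx=5.5,fy=5.5,interpolation=cv2.INTER_CUBIC))
E
```

```text
(no output)
```

View pics/w7c.png

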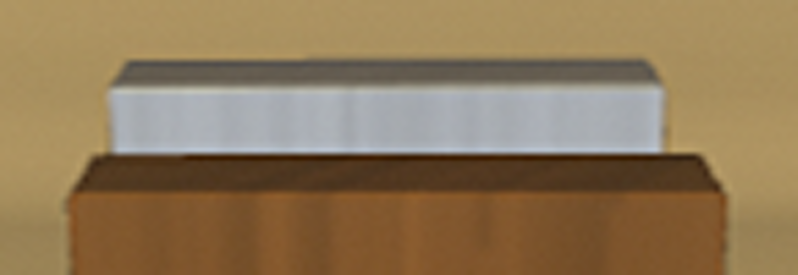

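```bash
python3 - <<'E'
from h import *
T=np.load('pics/w7.npy')
for uv,z in [((269.6,170.6),24),((370.7,170.6),24),((266.9,183.2),38.2),((377.6,183.2),38.2),((262.4,189.5),50.2),((381.8,189.5),50.2)]:
    p=pt('wrist',uv,z,T); print(np.round(T[:3,:3].T@(p-T[:3,3]),1))
E
```

```text
[-25.1  22.7  41.3]
[24.4 22.8 41.3]
[-24.3   8.5  38.8]
[25.6  8.6 38.8]
[-24.2  -3.5  39.4]
[25.3 -3.4 39.3]
```

```bash
python3 -m crank '[[0,-0.1,0.1,-0.05,0.3,0.1,-1],[0,0,0,-0.05,0.3,0.1,-1],[0,0,0,0,0.3,0.05,-1],[0,0,0,0,0.2,0,-1],[0,0,0,0,0,0,-1],[0,0,0,0,0,0,-1],[0,0,0,0,0,0,-1],[0,0,0,0,0,0,-1],[0,0,0,0,0,0,-1],[0,0,0,0,0,0,-1]]' 40; python3 - <<'E'
from h import *
st();plan([462.25,44.3,33],1.28,1)
E
```

```text
clock: 9.67
eef_pos: [462.6, 45.1, 35.2]
tcp_rot: [-1.57, -0.002, 0.022]
contact_force: [-0.4, 0.3, 0.5]
opening: 0.576
9.67 [462.6  45.1  35.2] [-89.93  -0.12   1.29] F [-0.4  0.3  0.5] op 0.576 q [0.09 0.43 2.12 0.   0.59 0.07]
[-0.07, 0.01, 0.12] [-0.04, 0.22, -0.08]
```

```bash
python3 -m crank '[[0,0,0.1,-0.04,0.05,-0.08,-1],[0,0,0,0,0.05,0,-1],[0,0,0,0,0.05,0,-1],[0,0,0,0,0.05,0,-1],[0,0,0,0,0,0,-1],[0,0,0,0,0,0,-1],[0,0,0,0,0,0,-1],[0,0,0,0,0,0,-1],[0,0,0,0,0,0,-1],[0,0,0,0,0,0,-1]]' 40; python3 - <<'E'
from h import *
st();shot('w8');st();plan([462.25,44.3,33],1.28,1)
im=cv2.imread('pics/w8_raw.png'); cv2.imwrite('pics/w8c.png',cv2.resize(im[155:205,250:395],None,fx=5.5,fy=5.5,interpolation=cv2.INTER_CUBIC))
E
```

```text
clock: 10.5
eef_pos: [462.4, 44.1, 33.2]
tcp_rot: [-1.57, -0.001, 0.022]
contact_force: [-0.0, 0.3, -0.3]
opening: 0.57
10.5 [462.4  44.1  33.2] [-8.993e+01 -4.000e-02  1.280e+00] F [-0.   0.3 -0.3] op 0.57 q [0.09 0.44 2.12 0.   0.59 0.07]
10.55 [462.4  44.2  33.2] [-8.993e+01 -4.000e-02  1.280e+00] F [ 0.4 -0.3 -0.5] op 0.569 q [0.09 0.44 2.12 0.   0.59 0.07]
[-0.07, -0.0, 0.04] [-0.01, 0.02, 0.01]
```

View pics/w8c.png

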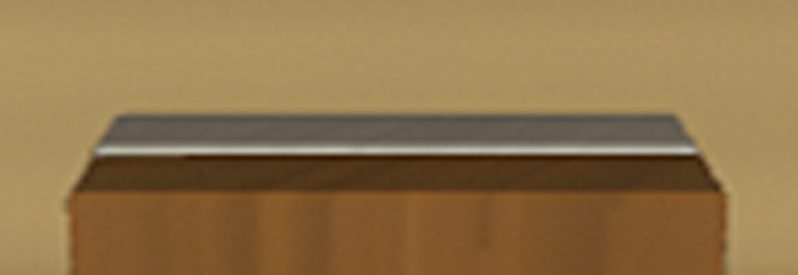

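Nearly flush: the pedestal edge spans x 95–698 in the crop and the blank's lower edge spans 93–703. I'll lower it to contact and release.

```bash
python3 -m crank '[[0,0,0,0,0.05,0.03,-1],[0,0,0,0,0.05,0,-1],[0,0,0,0,0.05,0,-1],[0,0,0,0,0,0,-1],[0,0,0,0,0,0,0.35],[0,0,0,0,0,0,0.45],[0,0,0,0,0,0,0.45],[0,0,0,0,0,0,0.45],[0,0,0,0,0,0,0.45],[0,0,0,0,0,0,0.45]]' 40; python3 - <<'E'
from h import *
st();shot('w9');
im=cv2.imread('pics/w9_raw.png'); cv2.imwrite('pics/w9c.png',cv2.resize(im[155:205,250:395],None,fx=5.5,fy=5.5,interpolation=cv2.INTER_CUBIC))
E
```

```text
clock: 11.38
eef_pos: [462.6, 44.6, 32.7]
tcp_rot: [-1.569, -0.001, 0.022]
contact_force: [-0.6, -0.5, -0.2]
opening: 0.724
11.38 [462.6  44.6  32.7] [-8.992e+01 -5.000e-02  1.280e+00] F [-0.6 -0.5 -0.2] op 0.724 q [0.09 0.44 2.12 0.   0.58 0.07]
```

View pics/w9c.png

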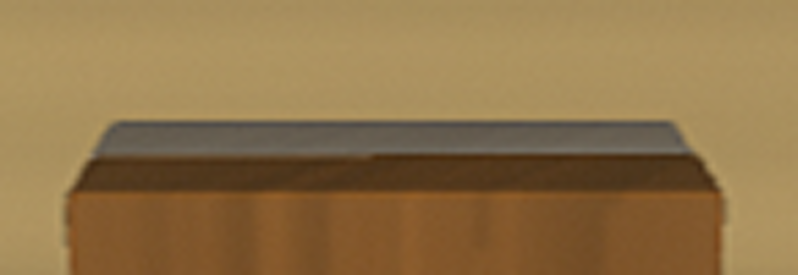

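View pics/w9.png

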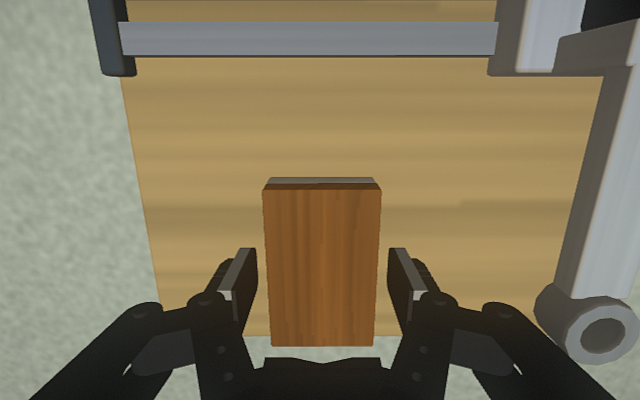

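```bash
python3 -m crank '[[0,0,0,0,-0.6,0,0.45],[0,0,0,0,-1.2,0,0.45],[0,0,0,0,-2,0,0.45],[0,0,0,0,-2,0,0.6],[0,0,0,0,-2,0,0.6],[0,0,0,0,-1.5,-0.5,0.8],[0,0,0,0,-0.8,-1.5,1],[0,-1,0,0.5,0,-2.5,1],[0,-1,0,0.8,0,-3,1],[0,-1,0,1,0,-3,1]]' 40; python3 - <<'E'
from h import *
st();plan([580,-288,110],12,10)
E
```

```text
clock: 12.27
eef_pos: [487.7, -58.7, 142.1]
tcp_rot: [-1.569, 0.0, 0.083]
contact_force: [0.3, 0.6, 0.0]
opening: 1.0
12.27 [487.7 -58.7 142.1] [-8.99e+01  2.00e-02  4.74e+00] F [0.3 0.6 0. ] op 1.0 q [-0.12  0.28  2.01  0.    0.86 -0.21]
[-0.01, -0.73, -0.0] [0.73, 0.32, -2.36]
[-0.01, -0.73, -0.0] [0.7, 0.32, -2.37]
[-0.01, -0.73, -0.0] [0.67, 0.32, -2.38]
[-0.01, -0.73, -0.0] [0.64, 0.32, -2.39]
[-0.01, -0.73, -0.0] [0.61, 0.32, -2.4]
[-0.01, -0.73, -0.0] [0.58, 0.32, -2.4]
[-0.01, -0.73, -0.0] [0.55, 0.32, -2.41]
[-0.01, -0.73, -0.0] [0.52, 0.32, -2.42]
[-0.01, -0.73, -0.0] [0.49, 0.32, -2.42]
[-0.01, -0.73, -0.0] [0.46, 0.32, -2.43]
```

```bash
python3 -m crank '[[0,-0.9,0,0.9,0.4,-3,1],[0,-0.9,0,0.8,0.4,-3.1,1],[0,-0.9,0,0.8,0.4,-3.1,1],[0,-0.9,0,0.7,0.4,-3,1],[0,-0.9,0,0.7,0.4,-3,1],[0,-0.9,0,0.7,0.4,-3,1],[0,-0.9,0,0.6,0.4,-2.5,1],[0,-0.9,0,0.5,0.3,-1.5,1],[0,0,0,0.2,0,-0.6,1],[0,0,0,0,0,0,1]]' 40; python3 - <<'E'
from h import *
st();shot('w10');rect('w10',(3,90,40),(18,255,200),12,(200,60,450,350));plan([580,-288,60],12,4)
E
```

```text
clock: 13.1
eef_pos: [581.7, -293.9, 115.1]
tcp_rot: [-1.573, -0.005, 0.211]
contact_force: [-0.5, -0.4, 0.3]
opening: 0.997
13.1 [ 581.7 -293.9  115.1] [-90.11  -0.3   12.1 ] F [-0.5 -0.4  0.3] op 0.997 q [-0.47  0.53  1.68  0.    0.94 -0.68]
rect centre 581.22 -288.38 size 49.4x80.1 yaw 12.10; in tool [  0.13 103.07   5.74]
[0.02, 0.03, 0.07] [-0.01, 1.37, 0.14]
[0.02, 0.03, 0.07] [-0.01, 1.38, 0.14]
[0.02, 0.03, 0.07] [-0.01, 1.38, 0.14]
[0.02, 0.03, 0.07] [-0.01, 1.38, 0.13]
```

View pics/w10_rect.png

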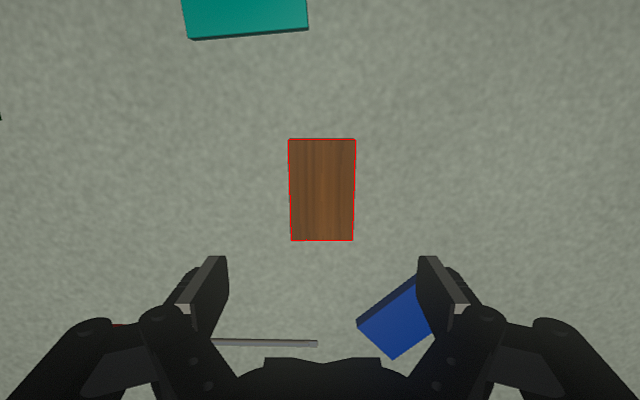

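```bash
python3 -m crank '[[0,0,0,0,1.4,0.1,1],[0,0,0,0,1.7,0.1,1],[0,0,0,0,1.7,0.1,1],[0,0,0,0,1.7,0.1,1],[0,0,0,0,1.5,0.1,1],[0,0,0,0,0.8,0,1],[0,0,0,0,0.3,0,1],[0,0,0,0,0,0,1],[0,0,0,0,0,0,1],[0,0,0,0,0,0,1]]' 40; python3 - <<'E'
from h import *
st();plan([581.2,-288.9,18],12.1,3)
E
```

```text
clock: 13.98
eef_pos: [576.7, -276.9, 19.2]
tcp_rot: [-1.569, -0.003, 0.216]
contact_force: [0.9, 0.4, -0.2]
opening: 0.998
13.98 [ 576.7 -276.9   19.2] [-89.89  -0.15  12.37] F [ 0.9  0.4 -0.2] op 0.998 q [-0.45  0.64  1.74  0.    0.76 -0.67]
[-0.04, 0.09, 0.05] [0.06, 0.04, -0.42]
[-0.04, 0.09, 0.05] [0.06, 0.04, -0.42]
[-0.04, 0.09, 0.05] [0.06, 0.04, -0.42]
```

```bash
python3 -m crank '[[0,0.1,0,0.1,0,-0.4,1],[0,0.1,0,0.1,0,-0.4,1],[0,0.1,0,0,0,-0.4,1],[0,0,0,0,0,0,1],[0,0,0,0,0,0,1],[0,0,0,0,0,0,1],[0,0,0,0,0,0,1],[0,0,0,0,0,0,1],[0,0,0,0,0,0,1],[0,0,0,0,0,0,1]]' 40; python3 - <<'E'
from h import *
st();shot('w11');rect('w11',(3,90,40),(18,255,200),12,(240,60,400,345));plan([581.2,-288.9,9],12.1,3)
im=cv2.imread('pics/w11_raw.png'); cv2.imwrite('pics/w11c.png',im)
E
```

```text
clock: 14.82
eef_pos: [583.7, -291.2, 22.7]
tcp_rot: [-1.573, -0.007, 0.209]
contact_force: [-0.1, -0.0, -0.0]
opening: 1.001
14.82 [ 583.7 -291.2   22.7] [-90.1   -0.41  11.98] F [-0.1 -0.  -0. ] op 1.001 q [-0.47  0.65  1.71  0.    0.77 -0.68]
rect centre 581.01 -287.69 size 49.6x81.7 yaw 12.08; in tool [-1.98 10.63  3.96]
[0.03, -0.04, 0.14] [-0.07, 0.45, 0.09]
[0.03, -0.04, 0.14] [-0.07, 0.45, 0.09]
[0.03, -0.04, 0.14] [-0.07, 0.45, 0.09]
```

View pics/w11_rect.png

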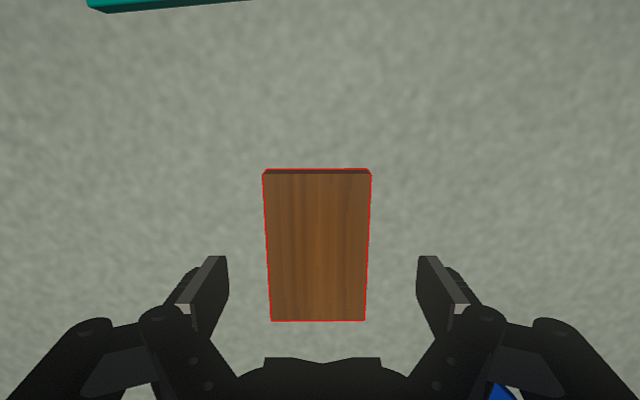

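```bash
python3 -m crank '[[0,0,0.1,-0.1,0.4,0.15,1],[0,0,0.1,-0.1,0.4,0.15,1],[0,0,0.1,0,0.35,0.05,1],[0,0,0,0,0.15,0,1],[0,0,0,0,0,0,1],[0,0,0,0,0,0,1],[0,0,0,0,0,0,1],[0,0,0,0,0,0,1],[0,0,0,0,0,0,1],[0,0,0,0,0,0,1]]' 40; python3 - <<'E'
from h import *
st();plan([581,-288.0,8.7],12.1,3)
E
```

```text
clock: 15.7
eef_pos: [580.4, -287.3, 7.6]
tcp_rot: [-1.572, -0.0, 0.21]
contact_force: [-0.0, -0.6, 0.0]
opening: 1.002
15.7 [ 580.4 -287.3    7.6] [-9.006e+01 -2.000e-02  1.201e+01] F [-0.  -0.6  0. ] op 1.002 q [-0.46  0.67  1.72 -0.    0.75 -0.67]
[0.02, -0.03, 0.01] [0.01, -0.04, -0.03]
[0.02, -0.03, 0.01] [0.01, -0.04, -0.03]
[0.02, -0.03, 0.01] [0.01, -0.04, -0.03]
```

```bash
python3 -m crank '[[0,0,0,0,-0.1,-0.05,1],[0,0,0,0,0,0,1],[0,0,0,0,0,0,0.2],[0,0,0,0,0,0,-0.3],[0,0,0,0,0,0,-0.6],[0,0,0,0,0,0,-1],[0,0,0,0,0,0,-1],[0,0,0,0,0,0,-1],[0,0,0,0,0,0,-1],[0,0,0,0,0,0,-1]]' 40; python3 - <<'E'
from h import *
st()
E
```

```text
clock: 16.53
eef_pos: [581.1, -288.2, 9.5]
tcp_rot: [-1.573, -0.001, 0.209]
contact_force: [0.5, -0.9, 0.1]
opening: 0.57
16.53 [ 581.1 -288.2    9.5] [-9.011e+01 -8.000e-02  1.200e+01] F [ 0.5 -0.9  0.1] op 0.57 q [-0.46  0.67  1.72 -0.    0.75 -0.67]
```

```bash
python3 -m crank '[[0,0,0,0,-0.3,0,-1],[0,0,0,0,-1,0,-1],[0,0,0,0,-2,0,-1],[0,0,0,0,-2.2,0,-1],[0,0,0,0,-2.2,0,-1],[0,0,0,0,-2.2,0,-1],[0,0,0,0,-1.8,1,-1],[0,1,0,0,-0.8,2,-1],[0,1,0,-0.5,0,2.8,-1],[0,1,0,-1,0,3,-1]]' 40; python3 - <<'E'
from h import *
st();plan([462.5,15,145],1.28,10)
E
```

```text
clock: 17.37
eef_pos: [551.0, -206.6, 146.0]
tcp_rot: [-1.576, -0.006, 0.151]
contact_force: [1.2, 0.1, -0.8]
opening: 0.571
17.37 [ 551.  -206.6  146. ] [-90.28  -0.34   8.67] F [ 1.2  0.1 -0.8] op 0.571 q [-0.36  0.4   1.8  -0.    0.93 -0.51]
[0.03, 0.74, 0.04] [-0.54, -0.0, 2.32]
[0.03, 0.74, 0.04] [-0.57, -0.0, 2.32]
[0.03, 0.74, 0.04] [-0.6, -0.0, 2.31]
[0.03, 0.74, 0.04] [-0.63, -0.0, 2.3]
[0.03, 0.74, 0.04] [-0.66, 0.0, 2.29]
[0.03, 0.74, 0.04] [-0.69, 0.0, 2.28]
[0.03, 0.74, 0.04] [-0.72, 0.0, 2.28]
[0.03, 0.74, 0.04] [-0.75, 0.01, 2.27]
[0.03, 0.74, 0.04] [-0.78, 0.01, 2.26]
[0.03, 0.74, 0.04] [-0.81, 0.01, 2.25]
```

```bash
python3 -m crank '[[0,0.8,0,-0.7,0,2.8,-1],[0,0.8,0,-0.7,0,2.9,-1],[0,0.8,0,-0.7,0,2.9,-1],[0,0.8,0,-0.7,0,2.8,-1],[0,0.8,0,-0.8,0,2.8,-1],[0,0.8,0,-0.8,0,2.5,-1],[0,0.8,0,-0.8,0,2,-1],[0,0.8,0,-0.7,0,1.2,-1],[0,0.8,0,-0.3,0,0.6,-1],[0,0,0,0,0,0,-1]]' 40; python3 - <<'E'
from h import *
st();plan([462.2,44.4,90],1.28,6)
E
```

```text
clock: 18.2
eef_pos: [460.7, 3.8, 153.1]
tcp_rot: [-1.575, -0.014, 0.02]
contact_force: [-0.3, -0.2, -0.6]
opening: 0.573
18.2 [460.7   3.8 153.1] [-90.25  -0.8    1.14] F [-0.3 -0.2 -0.6] op 0.573 q [ 0.01  0.21  2.07 -0.01  0.85 -0.01]
[0.04, -0.02, 0.13] [0.02, 1.05, 0.68]
[0.04, -0.02, 0.13] [0.03, 1.05, 0.68]
[0.04, -0.02, 0.13] [0.03, 1.05, 0.68]
[0.04, -0.02, 0.13] [0.03, 1.05, 0.68]
[0.04, -0.02, 0.13] [0.03, 1.05, 0.68]
[0.04, -0.02, 0.13] [0.04, 1.05, 0.68]
```

```bash
python3 -m crank '[[0,0,0.1,0.05,1,0.7,-1],[0,0,0.1,0.05,1.2,0.8,-1],[0,0,0.2,0.05,1.2,0.8,-1],[0,0,0.2,0,1.2,0.8,-1],[0,0,0.1,0,1.0,0.6,-1],[0,0,0.1,0,0.5,0.3,-1],[0,0,0,0,0.2,0.1,-1],[0,0,0,0,0,0,-1],[0,0,0,0,0,0,-1],[0,0,0,0,0,0,-1]]' 40; python3 - <<'E'
from h import *
st();plan([462.2,44.4,60],1.28,4)
E
```

```text
clock: 19.03
eef_pos: [465.9, 45.2, 87.3]
tcp_rot: [-1.576, -0.005, 0.02]
contact_force: [-0.3, -0.1, -0.8]
opening: 0.571
19.03 [465.9  45.2  87.3] [-90.29  -0.29   1.16] F [-0.3 -0.1 -0.8] op 0.571 q [ 0.1   0.33  2.09 -0.01  0.71  0.08]
[0.07, -0.03, 0.07] [-0.1, 0.68, -0.01]
[0.07, -0.03, 0.07] [-0.09, 0.68, -0.01]
[0.07, -0.03, 0.07] [-0.09, 0.68, -0.02]
[0.07, -0.03, 0.07] [-0.09, 0.68, -0.02]
```

```bash
python3 -m crank '[[0.1,0,0,-0.1,0.6,-0.1,-1],[0.1,0,0.1,-0.1,0.8,-0.1,-1],[0.1,0,0.1,-0.1,0.7,-0.1,-1],[0,0,0.1,0,0.4,0,-1],[0,0,0,0,0.1,0,-1],[0,0,0,0,0,0,-1],[0,0,0,0,0,0,-1],[0,0,0,0,0,0,-1],[0,0,0,0,0,0,-1],[0,0,0,0,0,0,-1]]' 40; python3 - <<'E'
from h import *
st();shot('w12',(250,150,395,210),scale=5.5);st()
E
```

```text
clock: 19.87
eef_pos: [463.6, 40.8, 59.7]
tcp_rot: [-1.57, -0.002, 0.019]
contact_force: [0.5, 0.3, -0.8]
opening: 0.575
19.87 [463.6  40.8  59.7] [-89.95  -0.09   1.08] F [ 0.5  0.3 -0.8] op 0.575 q [0.08 0.38 2.11 0.   0.65 0.06]
19.92 [463.7  40.8  59.7] [-89.95  -0.1    1.08] F [ 0.5 -0.4 -0.2] op 0.572 q [0.08 0.38 2.11 0.   0.65 0.06]
```

View pics/w12.png

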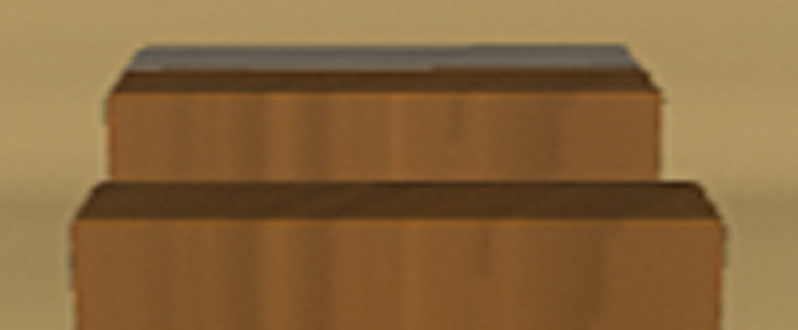

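View pics/w12_raw.png

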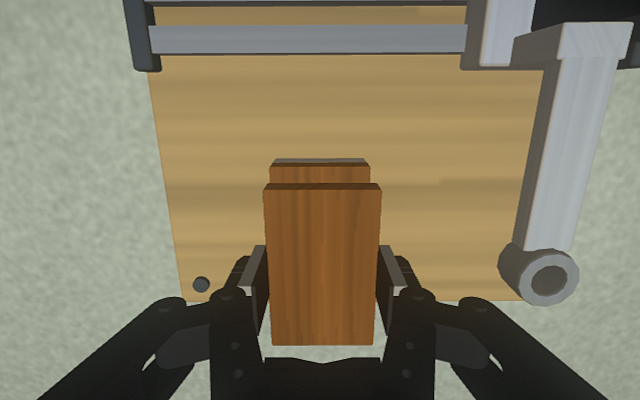

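```bash
python3 - <<'E'
from h import *
T=np.load('pics/w12.npy')
for uv,z in [((269.5,166.7),36),((370.4,166.7),36),((267.3,183.1),50.2),((377.3,183.1),50.2),((263.3,189.8),62.2),((381.5,189.8),62.2)]:
    p=pt('wrist',uv,z,T); print(np.round(T[:3,:3].T@(p-T[:3,3]),1))
E
```

```text
[-25.3  23.7  43. ]
[24.3 23.8 43. ]
[-24.3   9.5  38.5]
[25.6  9.6 38.6]
[-24.   -2.5  38.9]
[25.4 -2.4 38.9]
```

```bash
python3 -m crank '[[0,-0.1,0.1,-0.05,0.3,0.15,-1],[0,-0.1,0,-0.05,0.4,0.15,-1],[0,0,0,0,0.3,0.1,-1],[0,0,0,0,0.15,0,-1],[0,0,0,0,0,0,-1],[0,0,0,0,0,0,-1],[0,0,0,0,0,0,-1],[0,0,0,0,0,0,-1],[0,0,0,0,0,0,-1],[0,0,0,0,0,0,-1]]' 40; python3 - <<'E'
from h import *
st();shot('w13',(250,150,395,210),scale=5.5);st();plan([462.5,45.1,46],1.28,1)
E
```

```text
clock: 20.75
eef_pos: [462.7, 45.4, 47.2]
tcp_rot: [-1.57, -0.0, 0.023]
contact_force: [-0.4, -0.0, 0.4]
opening: 0.574
20.75 [462.7  45.4  47.2] [-8.995e+01 -2.000e-02  1.330e+00] F [-0.4 -0.   0.4] op 0.574 q [0.09 0.41 2.11 0.   0.62 0.07]
20.8 [462.7  45.4  47.2] [-8.995e+01 -1.000e-02  1.330e+00] F [ 0.3  1.3 -0.3] op 0.57 q [0.09 0.41 2.11 0.   0.62 0.07]
[-0.05, 0.05, 0.01] [-0.02, 0.12, -0.03]
```

View pics/w13.png

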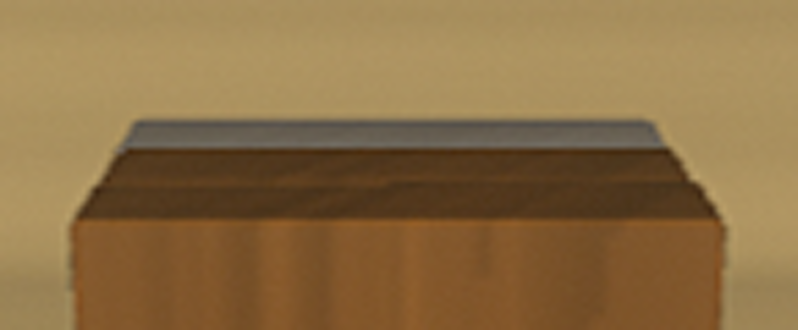

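The faces line up. I'll lower the last 1.7 mm and release.

```bash
python3 -m crank '[[0,0,0,-0.02,0.06,-0.04,-1],[0,0,0,0,0.06,0,-1],[0,0,0,0,0.06,0,-1],[0,0,0,0,0.03,0,-1],[0,0,0,0,0,0,-1],[0,0,0,0,0,0,0.4],[0,0,0,0,0,0,0.45],[0,0,0,0,0,0,0.45],[0,0,0,0,0,0,0.45],[0,0,0,0,0,0,0.45]]' 40; python3 - <<'E'
from h import *
st();shot('w14',(250,150,395,210),scale=5.5);st()
E
```

```text
clock: 21.63
eef_pos: [462.8, 45.0, 45.4]
tcp_rot: [-1.57, -0.001, 0.023]
contact_force: [-0.7, -0.6, 0.3]
opening: 0.723
21.63 [462.8  45.   45.4] [-8.994e+01 -7.000e-02  1.320e+00] F [-0.7 -0.6  0.3] op 0.723 q [0.09 0.41 2.12 0.   0.61 0.07]
21.68 [462.9  44.9  45.5] [-8.994e+01 -7.000e-02  1.320e+00] F [-0.  -0.6  0.5] op 0.721 q [0.09 0.41 2.12 0.   0.61 0.07]
```

View pics/w14.png

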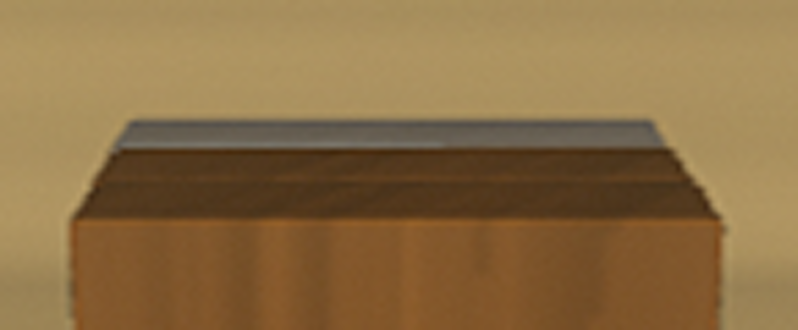

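Both blanks look flush. Next I'll rise and go above the handle.

```bash
python3 -m crank '[[0,0,0,0,-0.6,0,0.45],[0,0,0,0,-1.2,0,0.45],[0,0,0,0,-2.5,0,0.45],[0,0,0,0,-3,0,0.45],[0,0,0,0,-3,0,0.45],[0,0,0,0,-2.5,0,0.2],[0,0,0,0,-1.5,0,0],[0,0,0,0,-0.5,0,-0.3],[0,0,0,0,0,0,-0.3],[0,0,0,0,0,0,-0.3]]' 40; python3 - <<'E'
from h import *
st();shot('w15');st()
E
```

```text
clock: 22.52
eef_pos: [461.1, 44.6, 202.2]
tcp_rot: [-1.57, 0.001, 0.023]
contact_force: [0.2, -1.2, -0.9]
opening: 0.349
22.52 [461.1  44.6 202.2] [-8.995e+01  5.000e-02  1.320e+00] F [ 0.2 -1.2 -0.9] op 0.349 q [0.09 0.15 2.01 0.   0.99 0.07]
22.57 [460.9  44.6 201.8] [-89.96   0.09   1.32] F [-0.2  0.3  0.3] op 0.352 q [0.09 0.15 2.01 0.   0.99 0.07]
```

View pics/w15.png

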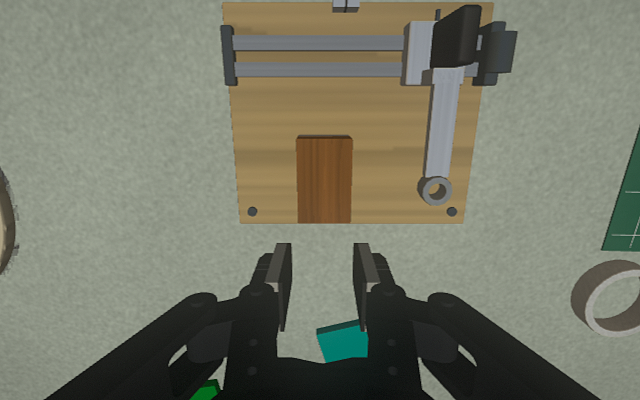

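```bash
python3 -m crank '[[0,0,0,1.5,0.3,1.5,-0.3],[0,0,0,2,0.5,2,-0.3],[0,0,0,2,0.5,2,-0.3],[0,0,0,2,0.5,2,-0.3],[0,0,0,1,0.3,1,-0.3],[0,0,0,0.4,0,0.4,-0.3],[0,0,0,0,0,0,-0.3],[0,0,0,0,0,0,-0.3],[0,0,0,0,0,0,-0.3],[0,0,0,0,0,0,-0.3]]' 40; python3 - <<'E'
from h import *
st();shot('w16');st()
E
```

```text
clock: 23.4
eef_pos: [542.1, 135.4, 167.9]
tcp_rot: [-1.575, 0.022, 0.021]
contact_force: [0.2, 0.3, 0.3]
opening: 0.348
23.4 [542.1 135.4 167.9] [-90.25   1.25   1.23] F [0.2 0.3 0.3] op 0.348 q [0.24 0.35 1.83 0.   0.99 0.22]
23.45 [542.1 135.3 168. ] [-90.25   1.24   1.22] F [-0.2  0.5 -0.6] op 0.348 q [0.24 0.35 1.83 0.   0.99 0.22]
```

View pics/w16.png

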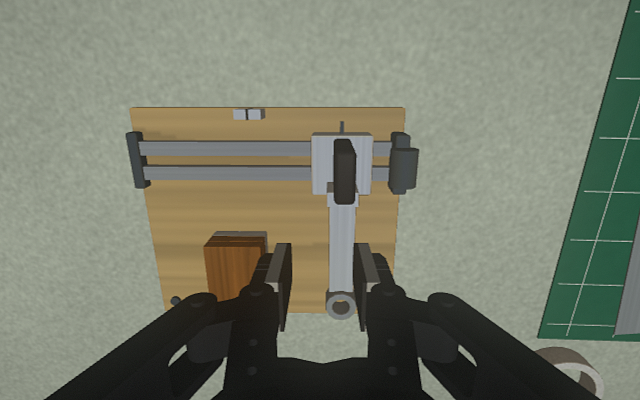

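```bash
python3 - <<'E'
from h import *
im=cv2.imread('pics/w16_raw.png'); cv2.imwrite('pics/w16c.png',cv2.resize(im[95:215,220:380],None,fx=5,fy=5,interpolation=cv2.INTER_CUBIC))
E
```

```text
(no output)
```

View pics/w16c.png

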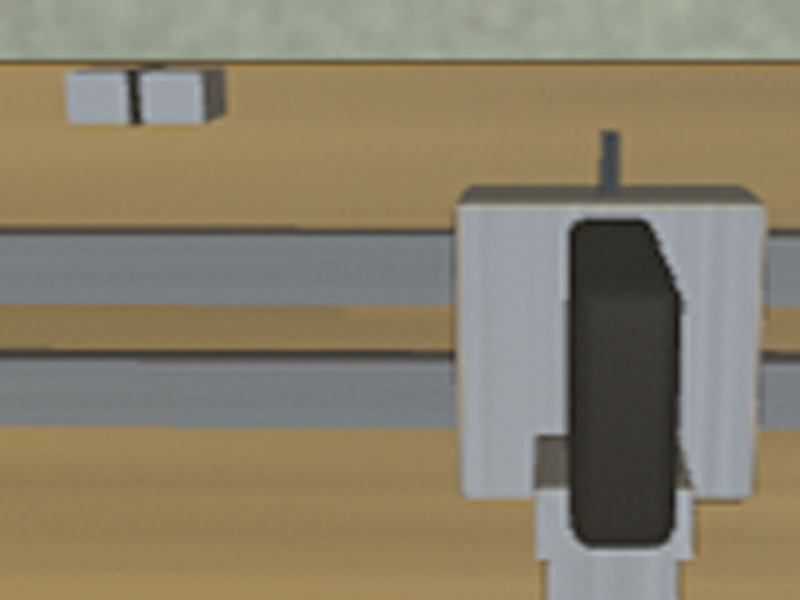

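```bash
cat >> h.py <<'E'
FY=np.radians(1.28)
def fx(p,o=(462.7,44.6)):
    d=np.array(p[:2])-o; return np.array([np.cos(FY)*d[0]+np.sin(FY)*d[1], -np.sin(FY)*d[0]+np.cos(FY)*d[1]])
E
python3 - <<'E'
from h import *
T=np.load('pics/w16.npy'); C=lambda x,y:(220+x/5,95+y/5)
for n,c,z in [('hand',(623,421),100),('ptr',(610,131),32),('mark top/far',(133,70),32),('mark near',(136,122),32),('mark near z12',(136,122),12)]:
    p=pt('wrist',C(*c),z,T); print(n,p.round(1),'fix',fx(p).round(1))
print((T@c2w('wrist',np.eye(4)))[:3,3].round())
plan([555,161,140],1.28,5)
E
```

```text
hand [555.1 160.6 100. ] fix [ 94.9 113.9]
ptr [554.7 190.9  32. ] fix [ 95.3 144.2]
mark top/far [477.8 198.6  32. ] fix [ 18.5 153.7]
mark near [477.9 190.5  32. ] fix [ 18.4 145.5]
mark near z12 [473.  188.8  12. ] fix [ 13.5 143.9]
[544. 214. 300.]
[0.05, -0.01, -0.25] [0.28, 0.55, 0.51]
[0.05, -0.01, -0.25] [0.28, 0.55, 0.51]
[0.05, -0.01, -0.25] [0.28, 0.55, 0.51]
[0.05, -0.01, -0.25] [0.27, 0.56, 0.51]
[0.05, -0.01, -0.25] [0.27, 0.56, 0.51]
```

```bash
python3 -m crank '[[0,0,-0.2,0.2,0.5,0.4,-0.3],[0,0,-0.2,0.3,0.7,0.6,-0.3],[0,0,-0.3,0.3,0.7,0.6,-0.3],[0,0,-0.3,0.3,0.7,0.6,-0.3],[0,0,-0.2,0.2,0.4,0.3,-0.3],[0,0,0,0,0.1,0.1,-0.3],[0,0,0,0,0,0,-0.3],[0,0,0,0,0,0,-0.3],[0,0,0,0,0,0,-0.3],[0,0,0,0,0,0,-0.3]]' 40; python3 - <<'E'
from h import *
st();shot('w17');st();plan([555.1,161.3,110],1.28,4)
E
```

```text
clock: 24.28
eef_pos: [554.6, 163.3, 133.8]
tcp_rot: [-1.575, -0.002, 0.021]
contact_force: [0.2, 0.5, -0.3]
opening: 0.347
24.28 [554.6 163.3 133.8] [-90.25  -0.12   1.18] F [ 0.2  0.5 -0.3] op 0.347 q [ 0.29  0.41  1.83 -0.01  0.91  0.27]
24.33 [554.6 163.3 133.9] [-90.25  -0.13   1.17] F [0.5 0.8 0.1] op 0.348 q [ 0.29  0.41  1.83 -0.01  0.91  0.27]
[0.06, -0.03, 0.03] [0.01, 0.6, -0.05]
[0.06, -0.03, 0.03] [0.01, 0.6, -0.05]
[0.06, -0.03, 0.03] [0.01, 0.6, -0.05]
[0.06, -0.03, 0.03] [0.01, 0.6, -0.05]
```

View pics/w17.png

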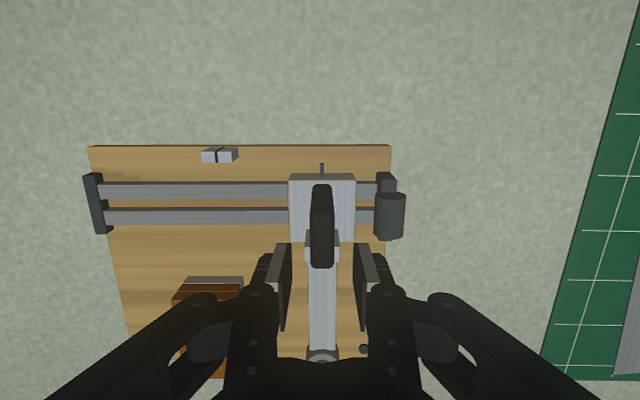

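```bash
python3 -m crank '[[0.1,0,0,0,0.6,-0.1,-0.3],[0.1,0,0,0,1,-0.1,-0.3],[0,0,0,0,1,0,-0.3],[0,0,0,0,0.6,0,-0.3],[0,0,0,0,0.2,0,-0.3],[0,0,0,0,0,0,-0.3],[0,0,0,0,0,0,-0.3],[0,0,0,0,0,0,-0.3],[0,0,0,0,0,0,-0.3],[0,0,0,0,0,0,-0.3]]' 40; python3 - <<'E'
from h import *
st();plan([555.1,161.3,73],1.28,3)
E
```

```text
clock: 25.17
eef_pos: [554.6, 160.3, 96.0]
tcp_rot: [-1.571, -0.002, 0.02]
contact_force: [0.1, -0.3, 0.2]
opening: 0.354
25.17 [554.6 160.3  96. ] [-90.04  -0.1    1.12] F [ 0.1 -0.3  0.2] op 0.354 q [ 0.28  0.46  1.85 -0.    0.83  0.26]
[0.01, -0.05, 0.03] [0.01, 0.77, 0.03]
[0.01, -0.05, 0.03] [0.02, 0.77, 0.03]
[0.01, -0.05, 0.03] [0.02, 0.77, 0.03]
```

```bash
python3 -m crank '[[0,-0.1,0,0,0.6,0,-0.3],[0,0,0,0,0.8,0.05,-0.3],[0,0,0,0,0.5,0.05,-0.3],[0,0,0,0,0.2,0,-0.3],[0,0,0,0,0,0,-0.3],[0,0,0,0,0,0,-0.3],[0,0,0,0,0,0,-0.5],[0,0,0,0,0,0,-0.7],[0,0,0,0,0,0,-1],[0,0,0,0,0,0,-1]]' 80; python3 - <<'E'
from h import *
st();plan([555.1,161.3,73],1.28,1)
E
```

```text
clock: 26.0
eef_pos: [554.6, 161.6, 73.1]
tcp_rot: [-1.571, -0.002, 0.022]
contact_force: [0.4, 0.8, -3.0]
opening: 0.154
26.0 [554.6 161.6  73.1] [-90.03  -0.11   1.24] F [ 0.4  0.8 -3. ] op 0.154 q [ 0.28  0.49  1.86 -0.    0.79  0.26]
[0.03, -0.04, 0.11] [0.05, 0.01, -0.03]
```

```bash
python3 -m crank '[[0,0,0,0,0,0,-1],[0,0,0,-0.3,0,0,-1],[0,0,0,-0.8,0,0,-1],[0,0,0,-1.2,0,0,-1],[0,0,0,-1.2,0,0,-1],[0,0,0,-1.2,0,0,-1],[0,0,0,-0.8,0,0,-1],[0,0,0,-0.4,0,0,-1],[0,0,0,0,0,0,-1],[0,0,0,0,0,0,-1]]' 80; python3 - <<'E'
from h import *
st();shot('w18',(100,80,420,320),scale=2.5);st();print(fx(r.sense()['eef_pos']))
E
```

```text
clock: 26.83
eef_pos: [494.9, 160.2, 73.1]
tcp_rot: [-1.57, -0.012, 0.022]
contact_force: [6.7, 0.6, -6.9]
opening: 0.154
26.83 [494.9 160.2  73.1] [-89.96  -0.69   1.27] F [ 6.7  0.6 -6.9] op 0.154 q [ 0.31  0.42  1.99 -0.    0.72  0.29]
26.88 [494.9 160.2  73.1] [-89.96  -0.69   1.26] F [ 6.1  0.1 -6.8] op 0.157 q [ 0.31  0.42  1.99 -0.    0.72  0.29]
[ 34.77870007 114.88071752]
```

View pics/w18.png

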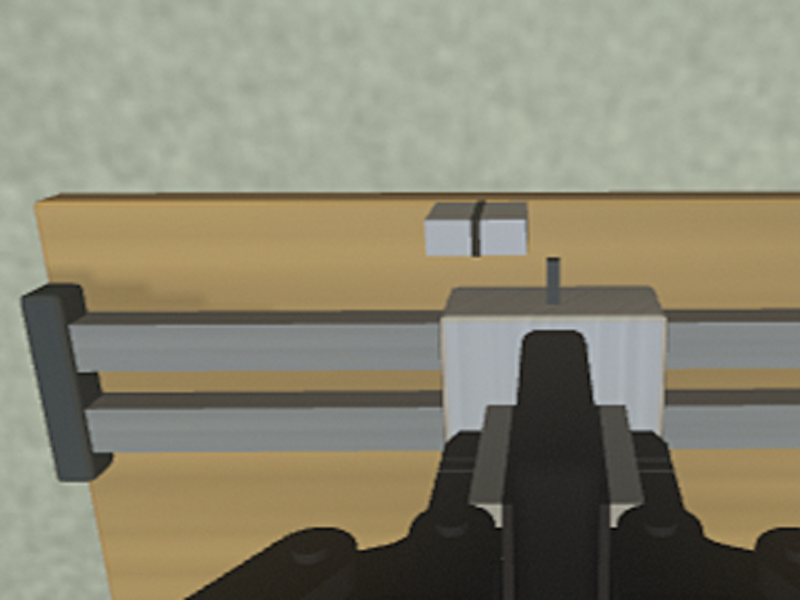

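```bash
cat >> h.py <<'E'
def gap(name,ptr,mk,crop,sc,z=32):
    T=np.load(f'pics/{name}.npy'); q=[fx(pt('wrist',(crop[0]+c[0]/sc,crop[1]+c[1]/sc),z,T)) for c in (ptr,mk)]
    print('ptr',q[0].round(2),'mark',q[1].round(2),'gap',(q[0]-q[1])[0].round(2))
E
python3 - <<'E'
from h import *
gap('w18',(553,258),(476.5,255),(100,80),2.5)
im=cv2.imread('pics/w18_raw.png'); cv2.imwrite('pics/w18c.png',cv2.resize(im[150:215,260:350],None,fx=8,fy=8,interpolation=cv2.INTER_CUBIC))
E
```

```text
ptr [ 35.44 144.72] mark [ 18.5  145.45] gap 16.94
```

View pics/w18c.png

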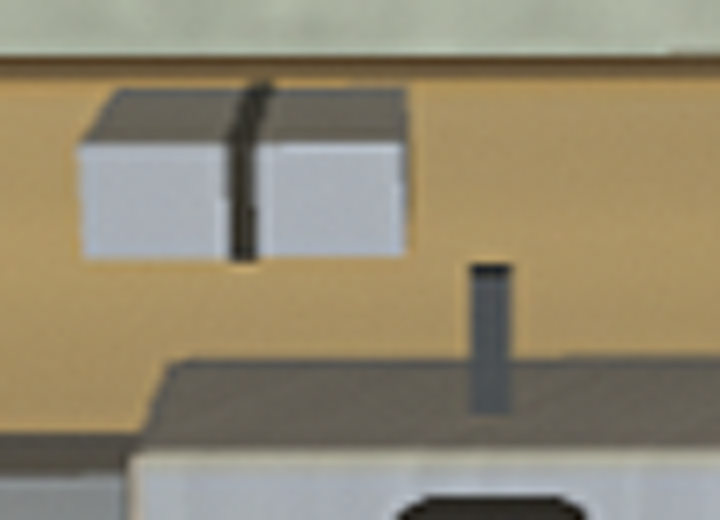

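```bash
python3 -m crank '[[0,0,0,-0.3,0,0,-1],[0,0,0,-0.5,0,0,-1],[0,0,0,-0.5,0,0,-1],[0,0,0,-0.3,0,0,-1],[0,0,0,0,0,0,-1],[0,0,0,0,0,0,-1],[0,0,0,0,0,0,-1],[0,0,0,0,0,0,-1],[0,0,0,0,0,0,-1],[0,0,0,0,0,0,-1]]' 80; python3 - <<'E'
from h import *
st();shot('w19',(260,150,370,215),scale=7);st();print(fx(r.sense()['eef_pos']))
E
```

```text
clock: 27.72
eef_pos: [478.7, 159.9, 73.2]
tcp_rot: [-1.569, -0.019, 0.022]
contact_force: [7.0, 0.7, -5.8]
opening: 0.153
27.72 [478.7 159.9  73.2] [-89.92  -1.07   1.26] F [ 7.   0.7 -5.8] op 0.153 q [ 0.32  0.4   2.03 -0.01  0.69  0.3 ]
27.77 [478.6 159.9  73.2] [-89.92  -1.07   1.26] F [ 8.   1.1 -6.1] op 0.153 q [ 0.32  0.4   2.03 -0.01  0.69  0.3 ]
[ 18.51858475 114.88103475]
```

View pics/w19.png

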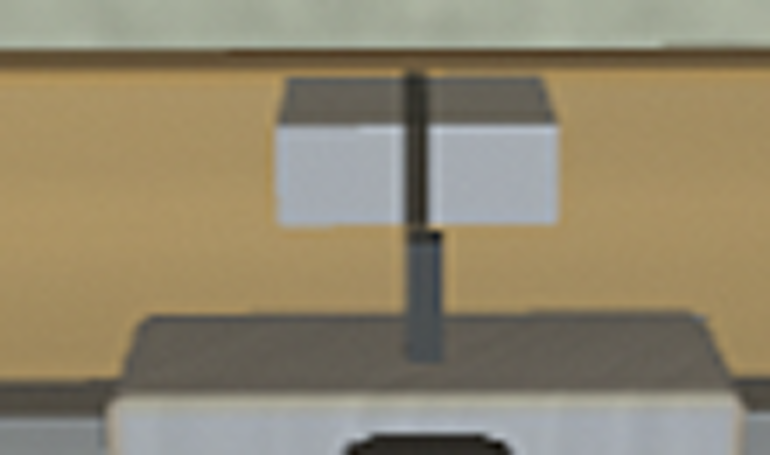

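The pointer (x 424 in the crop) is about 0.6 mm short of the mark (x 417).

```bash
python3 -m crank '[[0,0,0,-0.06,0,0,-1],[0,0,0,0,0,0,-1],[0,0,0,0,0,0,-1],[0,0,0,0,0,0,-1],[0,0,0,0,0,0,-1],[0,0,0,0,0,0,-1],[0,0,0,0,0,0,-1],[0,0,0,0,0,0,-1],[0,0,0,0,0,0,-1],[0,0,0,0,0,0,-1]]' 80; python3 - <<'E'
from h import *
st();shot('w20',(260,150,370,215),scale=7);st();print(fx(r.sense()['eef_pos']))
cv2.imwrite('pics/scene20.png',cv2.resize(cams.grab_frame('scene')[180:285,300:430],None,fx=5,fy=5,interpolation=cv2.INTER_CUBIC))
E
```

```text
clock: 28.6
eef_pos: [477.3, 159.8, 73.2]
tcp_rot: [-1.569, -0.021, 0.022]
contact_force: [7.4, 1.3, -5.6]
opening: 0.153
28.6 [477.3 159.8  73.2] [-89.9   -1.19   1.24] F [ 7.4  1.3 -5.6] op 0.153 q [ 0.32  0.4   2.04 -0.01  0.69  0.31]
28.65 [477.2 159.9  73.2] [-89.9   -1.19   1.24] F [ 7.8  0.3 -5.9] op 0.158 q [ 0.32  0.4   2.04 -0.01  0.69  0.31]
[ 17.11627445 114.90622101]
```

View pics/w20.png

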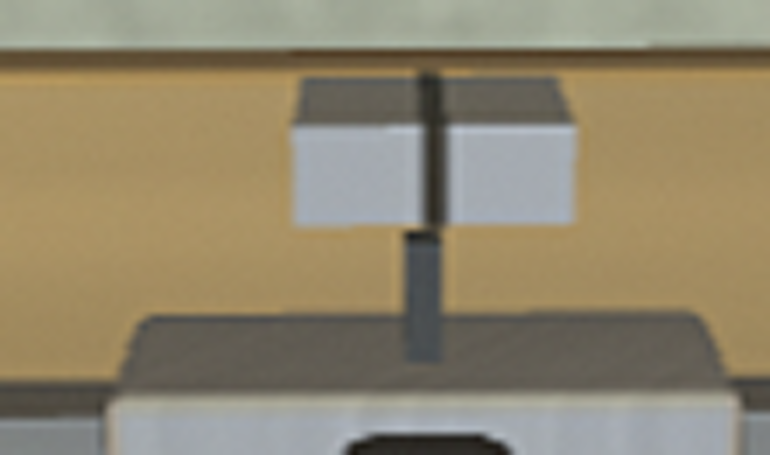

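View pics/scene20.png

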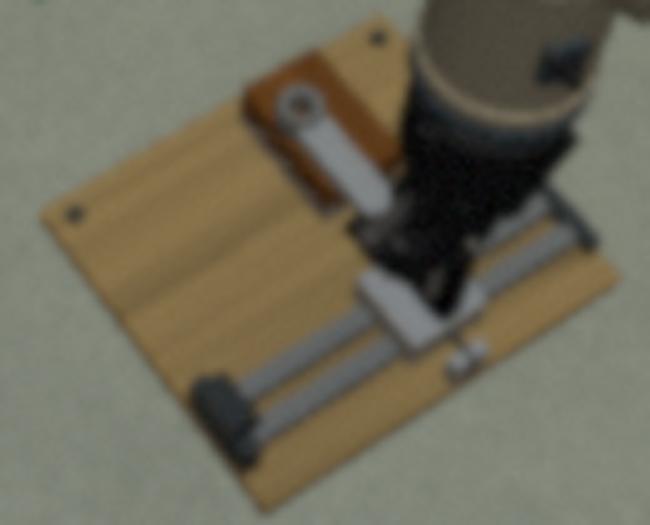

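View pics/w20_raw.png

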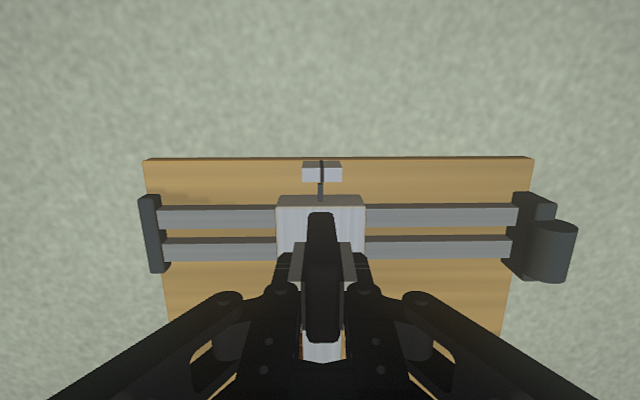

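It overshot by about 0.9 mm (pointer at x 422, mark at x 435). I'll ease back.

```bash
python3 -m crank '[[0,0,0,0.07,0,0,-1],[0,0,0,0,0,0,-1],[0,0,0,0,0,0,-1],[0,0,0,0,0,0,-1],[0,0,0,0,0,0,-1],[0,0,0,0,0,0,-1],[0,0,0,0,0,0,-1],[0,0,0,0,0,0,-1],[0,0,0,0,0,0,-1],[0,0,0,0,0,0,-1]]' 80; python3 - <<'E'
from h import *
st();shot('w21',(260,150,370,215),scale=7);st();print(fx(r.sense()['eef_pos']))
E
```

```text
clock: 29.53
eef_pos: [476.7, 159.8, 73.2]
tcp_rot: [-1.569, -0.022, 0.021]
contact_force: [7.8, 0.7, -6.3]
opening: 0.152
29.53 [476.7 159.8  73.2] [-89.9   -1.23   1.23] F [ 7.8  0.7 -6.3] op 0.152 q [ 0.32  0.4   2.04 -0.01  0.69  0.31]
29.58 [476.6 159.8  73.2] [-89.9   -1.23   1.23] F [ 7.2  2.1 -6.6] op 0.153 q [ 0.32  0.4   2.04 -0.01  0.69  0.31]
[ 16.49642972 114.88178731]
```

View pics/w21.png

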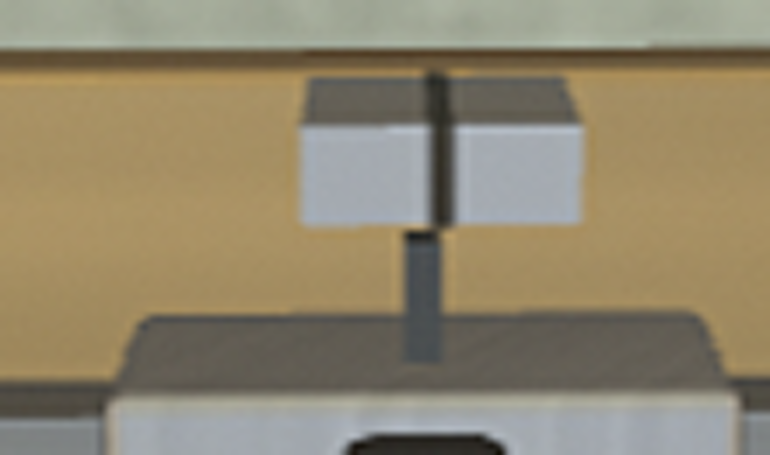

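```bash
python3 -m crank '[[0,0,0,0.03,0,0,-1],[0,0,0,0.03,0,0,-1],[0,0,0,0.03,0,0,-1],[0,0,0,0.03,0,0,-1],[0,0,0,0.03,0,0,-1],[0,0,0,0.03,0,0,-1],[0,0,0,0.02,0,0,-1],[0,0,0,0.02,0,0,-1],[0,0,0,0.01,0,0,-1],[0,0,0,0.01,0,0,-1]]' 80; python3 - <<'E'
from h import *
st();shot('w22',(260,150,370,215),scale=7);st();print(fx(r.sense()['eef_pos']))
E
```

```text
clock: 30.42
eef_pos: [476.8, 159.8, 73.2]
tcp_rot: [-1.569, -0.021, 0.021]
contact_force: [7.7, 0.5, -6.4]
opening: 0.152
30.42 [476.8 159.8  73.2] [-89.9   -1.18   1.23] F [ 7.7  0.5 -6.4] op 0.152 q [ 0.32  0.4   2.04 -0.01  0.69  0.31]
30.47 [476.9 159.8  73.2] [-89.9   -1.19   1.22] F [ 8.2  0.7 -5.9] op 0.152 q [ 0.32  0.4   2.04 -0.01  0.69  0.31]
[ 16.7699547  114.87562417]
```

View pics/w22.png

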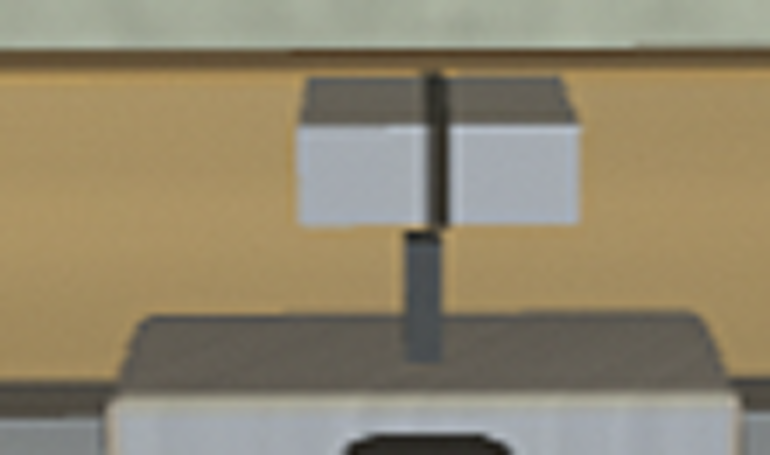

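```bash
python3 -m crank '[[0,0,0,0.09,0,0,-1],[0,0,0,0.07,0,0,-1],[0,0,0,0.06,0,0,-1],[0,0,0,0.03,0,0,-1],[0,0,0,0.03,0,0,-1],[0,0,0,0.02,0,0,-1],[0,0,0,0.02,0,0,-1],[0,0,0,0.02,0,0,-1],[0,0,0,0.02,0,0,-1],[0,0,0,0.02,0,0,-1]]' 80; python3 - <<'E'
from h import *
st();shot('w23',(260,150,370,215),scale=7);st();print(fx(r.sense()['eef_pos']))
for i in range(6): cams.grab_frame('side')
shot('w23b',(260,150,370,215),scale=7);st()
E
```

```text
clock: 31.3
eef_pos: [478.4, 159.9, 73.2]
tcp_rot: [-1.569, -0.02, 0.021]
contact_force: [6.6, 0.4, -6.3]
opening: 0.151
31.3 [478.4 159.9  73.2] [-89.91  -1.14   1.22] F [ 6.6  0.4 -6.3] op 0.151 q [ 0.32  0.4   2.03 -0.01  0.69  0.31]
31.35 [478.4 159.9  73.2] [-89.91  -1.14   1.23] F [ 7.   1.  -6.4] op 0.154 q [ 0.32  0.4   2.03 -0.01  0.69  0.31]
[ 18.31439553 114.89824732]
31.7 [478.5 159.9  73.2] [-89.91  -1.14   1.22] F [ 6.6  1.1 -5.3] op 0.152 q [ 0.32  0.4   2.03 -0.01  0.69  0.31]
```

View pics/w23b.png

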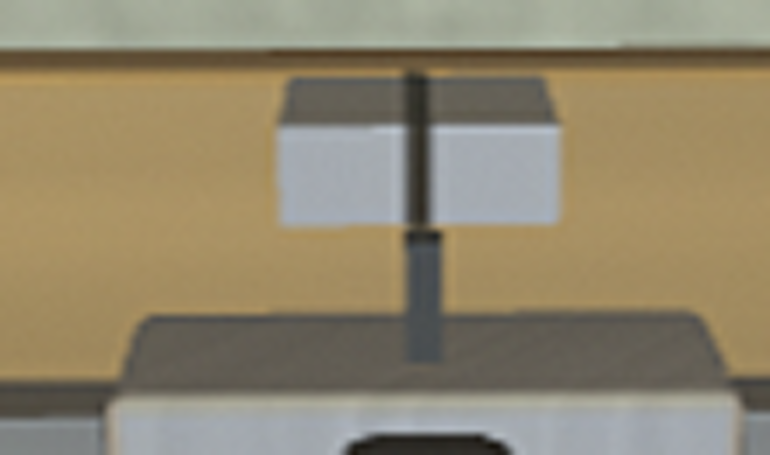

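Stable under hold and about 0.35 mm short. One small trim.

```bash
python3 -m crank '[[0,0,0,-0.02,0,0,-1],[0,0,0,0.015,0,0,-1],[0,0,0,0.015,0,0,-1],[0,0,0,0.015,0,0,-1],[0,0,0,0.015,0,0,-1],[0,0,0,0.015,0,0,-1],[0,0,0,0.015,0,0,-1],[0,0,0,0.015,0,0,-1],[0,0,0,0.015,0,0,-1],[0,0,0,0.015,0,0,-1]]' 80; python3 - <<'E'
from h import *
st()
for i in range(6): f=cams.grab_frame('side')
cv2.imwrite('pics/side24.png',cv2.resize(f[140:300,220:420],None,fx=4,fy=4,interpolation=cv2.INTER_CUBIC))
shot('w24b',(260,150,370,215),scale=7);st()
E
```

```text
clock: 32.53
eef_pos: [478.1, 159.8, 73.2]
tcp_rot: [-1.569, -0.02, 0.021]
contact_force: [8.0, 1.1, -5.6]
opening: 0.154
32.53 [478.1 159.8  73.2] [-89.91  -1.17   1.22] F [ 8.   1.1 -5.6] op 0.154 q [ 0.32  0.4   2.03 -0.01  0.69  0.31]
32.88 [478.1 159.9  73.2] [-89.91  -1.18   1.23] F [ 7.6  0.4 -5.1] op 0.156 q [ 0.32  0.4   2.03 -0.01  0.69  0.31]
```

View pics/w24b.png

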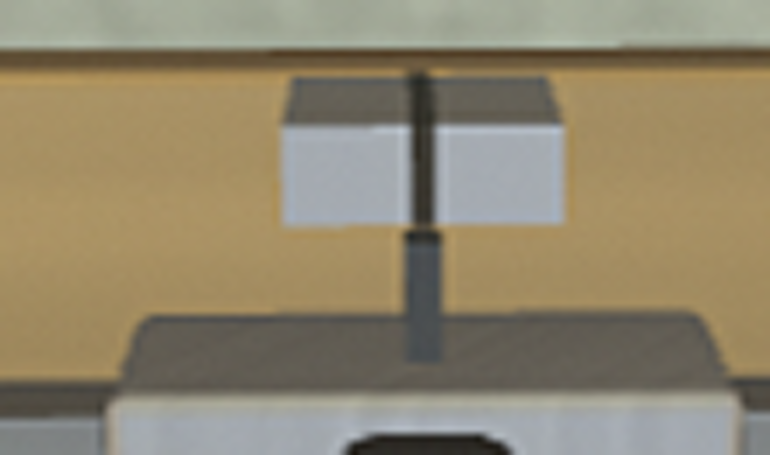

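View pics/side24.png

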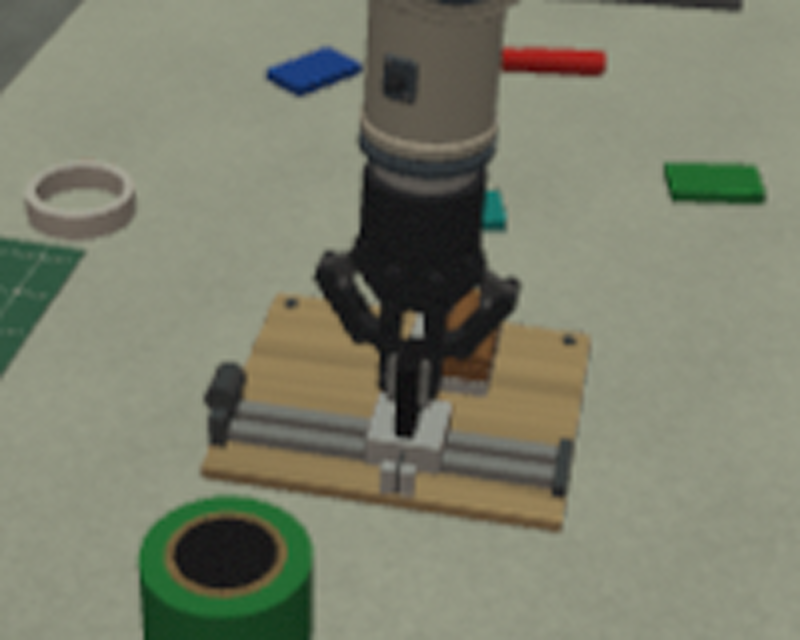

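The pointer (centre 423.5) and the mark (423.5) now coincide, the hold is steady, and the stack is undisturbed. I'll hand it in.

```bash
python3 -c "
from rig import order
print(order.sign_off())"
```

```text
the job is handed in; nothing more can be done
None
```

I stacked both wooden blanks on the pedestal and let go of them while the slide was still parked. Then I pulled the slide to the mark and handed the job in at about 33 s, still holding the handle against the spring. No verdict was reported.

**Last checks:**
- **Stack:** close wrist views right after each release showed the edges flush with the pedestal to under about 1 mm. After the pull I only saw the stack in the coarser scene and side views, partly hidden by the gripper and the bush arm. It looked undisturbed there.
- **Pointer:** it lined up with the index line to within about 0.1–0.2 mm. While the arm held for 0.35 s it did not move measurably. The spring force was about 7–8 N and the grip was set to 80 N.
- **Bystanders:** I left the tape ring, screwdriver, vinyl roll and coloured look-alikes alone. I did not re-measure their positions.

**What went less well:** the first trim at the mark overshot by about 0.9 mm, because the arm creeps a little while moving. I eased it back over several small moves. The tool also ended tilted about 1.2° on the handle, and I left that as it was.

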